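# Uncap the dessert filler's nozzles and sweep its lane

## Task

Get the cup filler ready for the next batch: with the forked puller, hook under each snug white dust cap, pull it straight up off its nozzle and drop it in the aluminium tin, never pulling a seated cap by hand. When all the caps are in the tin, use the bench brush to sweep every broken bit of plastic along the lane into the catch pan, touching the bits only with the brush. Stand the puller and the brush upright on the rubber tool mat again and leave everything else where it is.

Things in the scene. Friction and masses are not known exactly. Their poses are not given: they have to be found in the camera images.
- cap0_c (a point): centre (half-way up) of a round white plastic dust cap, 39 mm across and 20 mm tall, closed on top, 25 g, slick (slides off steel tilted more than about 20 degrees). At the start it sits on nozzle post0, held by a rubber ring: about 5 to 10 N straight up drags it off, free after about 12 mm; z is its axis, up when seated. 2 to 4 of the four caps are present
- cap1_c (a point): centre (half-way up) of a round white plastic dust cap, 39 mm across and 20 mm tall, closed on top, 25 g, slick (slides off steel tilted more than about 20 degrees). At the start it sits on nozzle post1, held by a rubber ring: about 5 to 10 N straight up drags it off, free after about 12 mm; z is its axis, up when seated. 2 to 4 of the four caps are present
- cap2_c (a point): centre (half-way up) of a round white plastic dust cap, 39 mm across and 20 mm tall, closed on top, 25 g, slick (slides off steel tilted more than about 20 degrees). At the start it sits on nozzle post2, held by a rubber ring: about 5 to 10 N straight up drags it off, free after about 12 mm; z is its axis, up when seated. 2 to 4 of the four caps are present
- cap3_c (a point): centre (half-way up) of a round white plastic dust cap, 39 mm across and 20 mm tall, closed on top, 25 g, slick (slides off steel tilted more than about 20 degrees). At the start it sits on nozzle post3, held by a rubber ring: about 5 to 10 N straight up drags it off, free after about 12 mm; z is its axis, up when seated. 2 to 4 of the four caps are present
- post0 (a point): on the axis of filling nozzle 0, a vertical steel spigot 18 mm across on the bed's manifold, at a seated cap's underside: manifold top 18 mm below (clear gap round the spigot but for a flat washer 25 mm wide, 5 mm high), spigot tip 16 mm above. Nozzles stand in a row 85 mm apart. Bed's axes: y along the row to the catch pan, -x to the lane, z up
- post1 (a point): on the axis of filling nozzle 1, a vertical steel spigot 18 mm across on the bed's manifold, at a seated cap's underside: manifold top 18 mm below (clear gap round the spigot but for a flat washer 25 mm wide, 5 mm high), spigot tip 16 mm above. Nozzles stand in a row 85 mm apart. Bed's axes: y along the row to the catch pan, -x to the lane, z up
- post2 (a point): on the axis of filling nozzle 2, a vertical steel spigot 18 mm across on the bed's manifold, at a seated cap's underside: manifold top 18 mm below (clear gap round the spigot but for a flat washer 25 mm wide, 5 mm high), spigot tip 16 mm above. Nozzles stand in a row 85 mm apart. Bed's axes: y along the row to the catch pan, -x to the lane, z up
- post3 (a point): on the axis of filling nozzle 3, a vertical steel spigot 18 mm across on the bed's manifold, at a seated cap's underside: manifold top 18 mm below (clear gap round the spigot but for a flat washer 25 mm wide, 5 mm high), spigot tip 16 mm above. Nozzles stand in a row 85 mm apart. Bed's axes: y along the row to the catch pan, -x to the lane, z up
- puller_grip (a point): centre of the cap puller's upright black handle, 22 x 22 x 52 mm (grip across either pair of flats). The puller is a C-shaped steel hook, 108 mm tall, 160 g, standing on its flat fork, whose underside is 82 mm straight below this point. x: the way the fork points, z: up along the handle
- puller_fork (a point): middle of the puller's fork, on the handle's axis at the fork's top face (5 mm above its underside), where a cap's axis should lie. Fork 5 mm thick, 44 mm wide, with a 25 mm wide slot open to +x: closed end 22 mm behind this point, tips 20 mm ahead. A back plate 32 to 38 mm behind joins it to a bar 45 mm above the fork. Axes as puller_grip
- brush_grip (a point): centre of the bench brush's upright grey handle (24 x 24 x 56 mm). The brush is 98 mm tall, 160 g, stands on its stiff bristle block (98 mm along x, 26 mm along y, with a 104 x 34 mm back from 28 to 42 mm up); bristle underside 70 mm below this point. x: along the brush's length, z: up
- scrap0_c (a point): centre of a broken bit of grey plastic crate, oblong 26 x 16 x 14 mm, 12 g, lying in the sweeping lane at the start. 2 to 4 of the four bits are present
- scrap1_c (a point): centre of a broken bit of grey plastic crate, L-shaped 26 x 22 x 14 mm, 12 g, lying in the sweeping lane at the start. 2 to 4 of the four bits are present
- scrap2_c (a point): centre of a broken bit of grey plastic crate, squarish 20 x 20 x 18 mm, 12 g, lying in the sweeping lane at the start. 2 to 4 of the four bits are present
- scrap3_c (a point): centre of a broken bit of grey plastic crate, stepped 28 x 14 x 19 mm, 12 g, lying in the sweeping lane at the start. 2 to 4 of the four bits are present
- lane (a point): centre of the sweeping lane's flat floor, 30 mm above the table. A trough 120 mm wide (x) between the front lip (16 mm high, at -x) and the manifold (20 mm high, at +x); along y from an end wall 147 mm to the -y side to the open edge 150 mm to the +y side, where the floor drops 26 mm into the catch pan. Bed's axes
- pan (a point): centre of the floor of the catch pan at the lane's +y end, 120 mm wide (x), 122 mm long (y), floor 26 mm below the lane floor, walls 42 mm high on the other three sides. Axes are the bed's
- tin_in (a point): centre of the inner floor of the open aluminium tin for the caps, 142 mm (x) by 122 mm (y) inside, walls 46 mm high above this floor; fixed
- mat_c (a point): centre of the top of the black rubber tool mat, 260 mm (x) by 130 mm (y), 4 mm thick, fixed
- dessert0: bystander, to be left alone: black dessert cup with a white lid, 73 mm across, 47 mm tall, behind the bed; origin at its underside
- dessert1: bystander, to be left alone: another such dessert cup, left; origin at its underside
- dessert2: bystander, to be left alone: another such dessert cup, in front; origin at its underside
- sanitiser: bystander, to be left alone: clear sanitiser bottle, 60 mm across, 150 mm tall, behind the bed; origin at its underside
- scoop: bystander, to be left alone: serving spoon, 170 mm long, lying in front; origin at its underside

How it is judged:
By the outcome, as a careful person would: the job done as asked, in the order asked, and still so for the second after the job is handed in, with the robot touching nothing.
Of cap0, cap1, cap2, cap3 only 2 to 4 are there at a start; the rules pass over those that are not, and their reading is None.
Of scrap0, scrap1, scrap2, scrap3 only 2 to 4 are there at a start; the rules pass over those that are not, and their reading is None.
At some moment in a run one of scrap0, scrap1, scrap2, scrap3 may be knocked a few centimetres aside while the robot is not near it.
It also fails if it takes over 208 s, if anything falls off the work surface, if the arm or the gripper's body presses on something with over 40 N, if the wrist force passes 120 N, or if a joint passes its speed limit or range.

## Robot

A 6-joint arm with a two-finger parallel gripper is mounted at the origin on the work surface. World frame = base frame: x ahead of the robot, y to its left, z up, the work surface at z = 0. Lengths are in m, angles in rad, forces in N, time in s.
With the tool pointing down it reaches from about 0.15 to 0.775 m from the base axis. Payload 6.1 kg.
Tool frame: the origin (TCP) lies on the centre line of the jaws, within the pads' length; the fingertips stand 14 mm ahead of it and the grasp point (between the pads) lies 5 mm behind it; z points along the fingers, y is the line along which they close (so a half turn about z gives the same grasp; the last joint's range is limited). The gripper opens to 85 mm and grips with 20 to 120 N. Pads are 22 mm wide; open, the fingers measure 114 mm over their backs; the gripper's body (76 mm by 85 mm) begins 54 mm behind the grasp point. The pads swing forward as they close: fully open they stand 13 mm farther back than shut.
Start: joints at [-1.106, 0.126, -0.04, 1.405, 0, 1.571], TCP at [0.235, -0.469, 0.245] pointing down, gripper open.
Joint ranges: [-2.72, 2.72], [-0.95, 1.95], [-1.27, 1.35], [-1.78, 2.02], [-1.46, 1.47], [-3.14, 3.14]. Speed limits (rad/s): [2.39, 2.39, 3.01, 3.14, 3.14, 3.14].

## Interface

Orientations are given as a rotation vector (axis times angle).
In Python, from station import manip gives the robot as it stands. The module is installed in compiled form; this text tells all that it offers.
- The arm moves only by the tool carry_out, never from a script. Its argument "moves" is a list that holds one entry, the list of rows, each a list of 6 numbers: the shift along the tool's x, y, z as a fraction of full scale, then the turn, a rotation vector about the tool's x, y, z as a fraction of full scale. In form: [[[dx, dy, dz, rx, ry, rz], ...]]. A call has 1 to 12 rows; each row shifts and turns the commanded pose from where the row before left it, along the tool's axes as they then stand; what a row does not reach is not made up. Full scale, the value 1, is 500 mm for a shift and 1.5 rad for a turn. A row lasts 1/8 s, in which the tool goes at most 62.5 mm and 10.7 degrees, less where a joint would pass 70% of its speed; a pose out of reach is approached as far as the arm can. A call with a number of a shift or a turn outside -1 to 1 is refused whole. A call with a gripper value outside its range is refused whole. "hand" is the opening, from 0 (shut) to 1 (fully open), set as the call begins (left out, the last holds). The fingers move at their own pace and stop on an object; "newtons" is the grip in N (left out, the last holds). Time passes only in rows, so rows that do not move let the fingers close. It gives the time, the measured TCP pose, the force, the opening and the grip force at its end, in the units of the state.
- manip.sense(): the state, without advancing time (a new reading comes with each control period).
- manip.read_camera(name): name is "scene" or "top"; returns the picture (400x640x3 uint8, blue, green, red); there is no depth.
- manip.camera_params(name): a dict with "intrinsics" (3x3 intrinsics, pixels), "R" (3x3) and "t" (3): a world point X has camera coordinates R X + t. Camera axes: x right, y down, z forward; pixel columns grow to the right and rows downward; lengths in m; the calibration is good to about 2 mm. A picture is of the moment at which its call begins. camera_params takes no time and is no camera call.
- manip.job_done(): hands the job in; it is judged then, once.
The state is a dict: "t": time; "joint_pos": joint angles; "qvel": joint speeds; "joint_torque": joint torques, N m; "tool_pos": TCP position; "ee_rot": TCP orientation; "force": force on the tool from outside, world axes, zero at the start; "moment": the same for the moment, N m; "gripper_width": finger opening in m; "finger_force": force on a finger pad.
Only numpy, scipy, OpenCV 4.12 (cv2) and the standard library are available. Lean on these libraries where they do the work, as an engineer would, in place of code of your own. Each camera call takes 0.05 s, during which the arm holds its last target. There are 200 camera calls.

## Working session

There is one attempt and no reset: what is moved stays moved. The work goes in short steps, Python scripts to look and compute and a tool call to move; the robot and the scene stay as the last step left them, time stands still between calls to the robot, and variables do not carry over. Pictures are saved under pics/ and viewed, at most 14 in all, crops included, and the job is handed in when it is done.

Besides the shell and the picture viewer there is one more tool, called after "Call:" as name([rows], argument=value, ...), one row to a line, values as JSON. carry_out: Moves the arm, as the interface text tells. Shift numbers are shares of 500 mm and turn numbers shares of 1.5 rad, none past 1 either way. Its arguments: {"type":"object","properties":{"moves":{"type":"array"},"hand":{"type":"number"},"newtons":{"type":"number"}},"required":["moves"]}

```bash
mkdir -p pics; cat > h.py <<'E'
import numpy as np, cv2
from station import manip
from scipy.spatial.transform import Rotation as R
def snap(n,f=None):
    im=np.array(manip.read_camera(n))
    if f: cv2.imwrite('pics/'+f,im)
    return im
def ray(n,u,v,z):
    c=manip.camera_params(n);K,Rm,t=np.array(c['intrinsics']),np.array(c['R']),np.array(c['t'])
    o=-Rm.T@t;d=Rm.T@np.linalg.solve(K,[u,v,1.]);return o+d*(z-o[2])/d[2]
def proj(n,X):
    c=manip.camera_params(n);p=np.array(c['intrinsics'])@(np.array(c['R'])@np.array(X)+np.array(c['t']));return p[:2]/p[2]
np.set_printoptions(precision=4,suppress=True)
E
python3 - <<'E'
from h import *
for n in('scene','top'):
    snap(n,n+'0.png');c=manip.camera_params(n);print(n,-np.array(c['R']).T@c['t'],np.array(c['R']),c['intrinsics'])
s=manip.sense();print(s)
E
```

```text
scene [ 0.8535 -0.5611  1.1026] [[ 0.8633  0.5046  0.0119]
 [ 0.4346 -0.7311 -0.526 ]
 [-0.2567  0.4593 -0.8504]] [[462.19     0.     324.5137]
 [  0.     462.19   194.7466]
 [  0.       0.       1.    ]]
top [ 0.2887 -0.0163  1.3902] [[ 0.1137 -0.9935  0.0005]
 [-0.9728 -0.1114 -0.2028]
 [ 0.2016  0.0225 -0.9792]] [[486.5287   0.     315.6431]
 [  0.     486.5287 202.4203]
 [  0.       0.       1.    ]]
{'t': 0.1, 'joint_pos': array([-1.106 ,  0.1263, -0.0405,  1.4054,  0.    ,  1.5708]), 'qvel': array([-0.0014, -0.0011,  0.0028,  0.0007, -0.0026,  0.0027]), 'joint_torque': array([  0.0001, -43.6904,  35.3606,   0.0137,  -0.    ,  -0.    ]), 'tool_pos': array([ 0.2352, -0.469 ,  0.2446]), 'ee_rot': array([-3.0557, -0.7233,  0.0005]), 'force': array([-0.2664,  0.4721,  0.2957]), 'moment': array([ 0.0359, -0.0274, -0.0354]), 'finger_force': 0.0, 'gripper_width': 0.0852231890103573}
```

View pics/scene0.png

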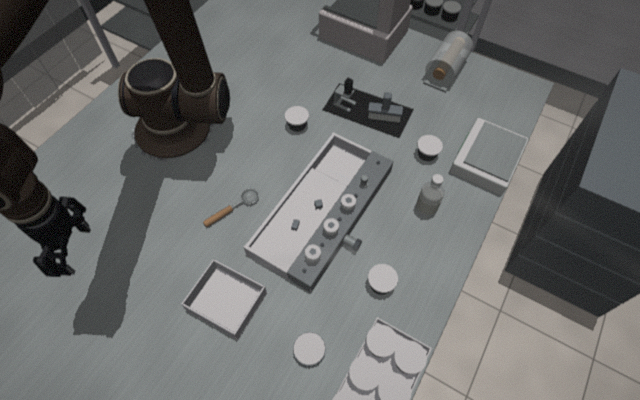

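View pics/top0.png

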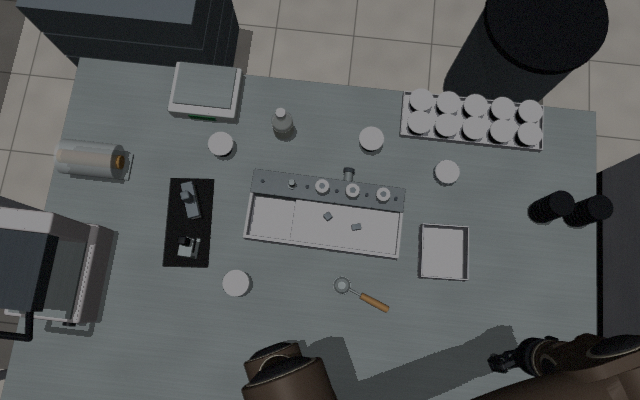

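The top view shows the bed at (325,215), with three caps at (322,186), (353,190) and (383,194) and a bare nozzle at (291,183). Two bits lie at (327,216) and (356,227). The puller is at (188,247) and the brush at (190,200) on the mat, and the tin is at (444,252). Next I'll enlarge this.

```bash
python3 - <<'E'
import cv2,numpy as np
a=cv2.imread('pics/top0.png');b=cv2.imread('pics/scene0.png')
A=cv2.resize(a[165:265,235:415],None,fx=4.4,fy=4.4,interpolation=cv2.INTER_CUBIC)[:, :790]
B=cv2.resize(a[170:275,155:225],(0,0),fx=2.2*0+1.5,fy=1.5)
C1=cv2.resize(a[175:270,160:220],(260,412));
cv2.imwrite('pics/bed.png',cv2.convertScaleAbs(A,alpha=1.4))
t1=cv2.resize(a[172:272,160:218],None,fx=5.8,fy=5.8,interpolation=cv2.INTER_CUBIC)
t2=cv2.resize(b[70:140,318:418],None,fx=4.5,fy=4.5,interpolation=cv2.INTER_CUBIC)
o=np.zeros((600,800,3),np.uint8);o[:t1.shape[0],:t1.shape[1]]=t1;o[:t2.shape[0],345:345+t2.shape[1]]=t2
cv2.imwrite('pics/mat.png',cv2.convertScaleAbs(o,alpha=1.8))
E
```

```text
(no output)
```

View pics/bed.png

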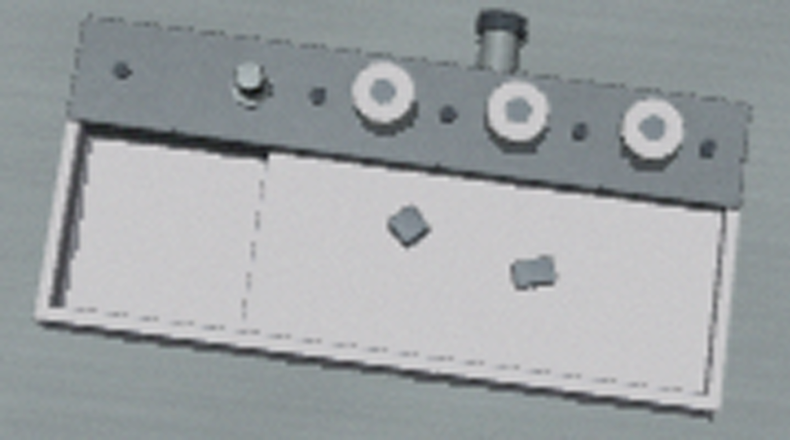

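View pics/mat.png

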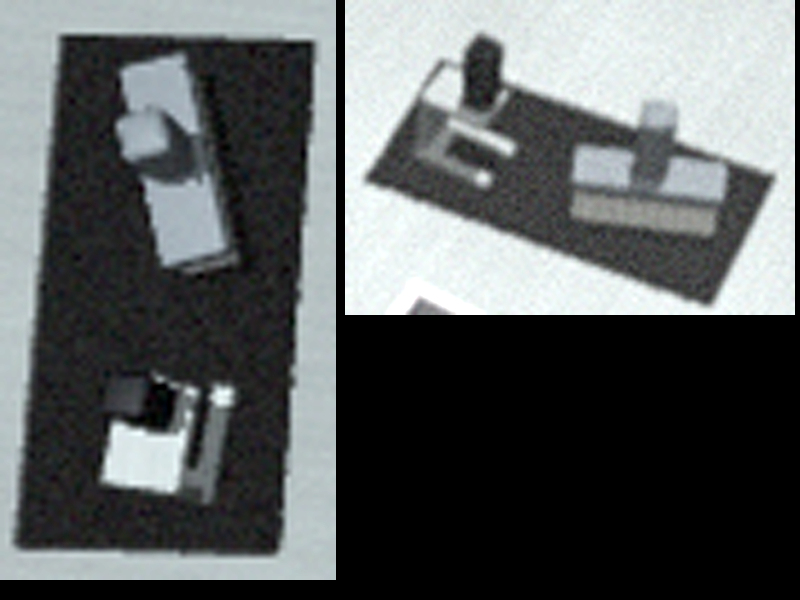

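The enlarged views show three ring caps at crop (382,92), (517,110) and (653,127), and a bare nozzle at (250,75). Two bits lie at (408,225) and (533,271), and the pan edge runs along x≈255. The puller's fork points up the image (world +x). The brush is rotated about 15°. Now I'll convert these to world positions.

```bash
python3 - <<'E'
from h import *
a=cv2.imread('pics/top0.png');b=cv2.imread('pics/scene0.png')
def T(im,x0,y0,s,u,v): return (x0+(u+.5)/s-.5,y0+(v+.5)/s-.5)
bed=lambda u,v:T(0,235,165,4.4,u,v); mt=lambda u,v:T(0,160,172,5.8,u,v); ms=lambda u,v:T(0,318,70,4.5,u-345,v)
# caps : white blobs in manifold area
def blobs(im,boxes,thr):
    g=im.min(2)
    for (u,v,r) in boxes:
        m=np.zeros_like(g);c=g[v-r:v+r+1,u-r:u+r+1];m[v-r:v+r+1,u-r:u+r+1]=(c>thr)*255
        cs=max(cv2.findContours(m,cv2.RETR_EXTERNAL,cv2.CHAIN_APPROX_NONE)[0],key=cv2.contourArea)
        yield cv2.fitEllipse(cs)
print('g',a[186,316:330].min(1),b[254,300:325].min(1))
P=[]
for n,im,bx in(('top',a,[(322,186,10),(353,190,10),(383,194,10)]),('scene',b,[(348,202,11),(331,226,11),(313,252,11)])):
    for e in blobs(im,bx,140):
        X=ray(n,*e[0],.088);P.append(X[:2]);print(n,np.round(e[0],1),np.round(e[1],1),X)
print('post',ray('top',*bed(250,75),.084), 'scene post',ray('scene',364,180,.084))
P=np.array(P)
print('spacing',np.linalg.norm(np.diff(P[:3],axis=0),axis=1),np.linalg.norm(np.diff(P[3:],axis=0),axis=1))
for s in(P[:3],P[3:]): d=s[0]-s[2];print('bed yaw',np.arctan2(-d[0],d[1]))
print('scraps',ray('top',*bed(408,225),.044),ray('top',*bed(533,271),.044))
print('manif edge',ray('top',*bed(80,122),.05),ray('top',*bed(740,207),.05),'pan edge',ray('top',*bed(265,155),.03),ray('top',*bed(243,320),.03),'endwall',ray('top',*bed(715,300),.03))
print('puller handle top',ray('top',*mt(125,394),.112),ray('scene',*ms(485,45),.112))
print('bar edge',[ray('top',*mt(*q),.062)[:2] for q in((103,485),(182,492),(192,430),(112,425))])
print('fork tips',[ray('top',*mt(*q),.009)[:2] for q in((222,388),(235,390),(210,500))],[ray('scene',*ms(*q),.009)[:2] for q in((513,148),(490,180))])
print('brush top',ray('top',*mt(143,132),.102),ray('scene',*ms(658,106),.102))
print('brush back',[ray('top',*mt(*q),.046)[:2] for q in((120,72),(186,55),(238,255),(163,268))])
print('mat',[ray('top',*mt(*q),.004)[:2] for q in((62,36),(315,40),(277,553),(17,546))])
print('tin',[ray('top',*q,.05)[:2] for q in((421,224.5),(468,226),(467.5,279.5),(419.5,278.5))])
E
```

```text
g [141 143 143 107  93  93  95  95  97 140 144 143 138 101] [116 115 114 115 122 149 172 176 181 177 169 152 130 143 157 165 179 179
 176 167 136 118 118 120 121]
top [322.  185.2] [10.9 11.4] [0.6069 0.002  0.088 ]
top [352.5 189.5] [11.2 11.6] [ 0.6044 -0.0828  0.088 ]
top [383.4 193.5] [11.3 11.3] [ 0.6028 -0.168   0.088 ]
scene [348.1 199.8] [12.1 14.4] [0.6069 0.0046 0.088 ]
scene [330.9 224.6] [13.4 14.4] [ 0.6047 -0.0803  0.088 ]
scene [312.5 251.2] [13.9 15.3] [ 0.6026 -0.1653  0.088 ]
post [0.6083 0.087  0.084 ] scene post [0.6126 0.0821 0.084 ]
spacing [0.0848 0.0852] [0.0849 0.0851]
bed yaw -0.02390770888823274
bed yaw -0.025361649078384185
scraps [ 0.5316 -0.0223  0.044 ] [ 0.5111 -0.1045  0.044 ]
manif edge [0.5733 0.1943 0.05  ] [ 0.5662 -0.2311  0.05  ] pan edge [0.5695 0.075  0.03  ] [0.4608 0.0758 0.03  ] endwall [ 0.508  -0.2231  0.03  ]
puller handle top [0.412  0.3547 0.112 ] [0.4127 0.3594 0.112 ]
bar edge [array([0.3732, 0.3722]), array([0.3742, 0.3348]), array([0.4036, 0.3349]), array([0.4017, 0.3728])]
fork tips [array([0.4303, 0.3377]), array([0.4301, 0.3311]), array([0.3753, 0.3345])] [array([0.4325, 0.3766]), array([0.4329, 0.3419])]
brush top [0.5356 0.3701 0.102 ] [0.5324 0.3784 0.102 ]
brush back [array([0.5748, 0.4032]), array([0.587 , 0.3724]), array([0.4914, 0.331 ]), array([0.4809, 0.366 ])]
mat [array([0.5989, 0.4487]), array([0.6115, 0.3209]), array([0.3539, 0.2991]), array([0.3428, 0.4258])]
tin [array([ 0.5356, -0.2843]), array([ 0.5463, -0.4147]), array([ 0.3987, -0.4208]), array([ 0.3865, -0.2907])]
```

```bash
cat >> h.py <<'E'
def plan(tgt,yaw,step=50.,s=None):
    """turn about tool z, then shift (in tool axes after the turn), assuming tool down"""
    s=s or manip.sense();M=R.from_rotvec(s['ee_rot']);m=M.as_matrix()
    W=R.from_matrix(np.array([[np.cos(yaw),np.sin(yaw),0],[np.sin(yaw),-np.cos(yaw),0],[0,0,-1]]).T.T)
    rv=(M.inv()*W).as_rotvec()
    d=W.as_matrix().T@(np.array(tgt)-s['tool_pos']);n=int(np.ceil(np.linalg.norm(d)*1000/step))
    print('t',round(s['t'],2),'pos',s['tool_pos'],'F',s['force'],'w',round(s['gripper_width'],4),'q',s['joint_pos'])
    print(' turn total',rv/1.5,'shift total',d/.5,'n',n,'per row',d/.5/max(n,1))
E
python3 - <<'E'
from h import *
plan((.412,.357,.245),0.)
E
```

```text
t 0.1 pos [ 0.2352 -0.469   0.2446] F [-0.2664  0.4721  0.2957] w 0.0852 q [-1.106   0.1263 -0.0405  1.4054  0.      1.5708]
 turn total [-0.001   0.0002  0.3099] shift total [ 0.3537 -1.652  -0.0008] n 17 per row [ 0.0208 -0.0972 -0.    ]
```

Call:
carry_out([
  [[0, 0, 0, 0, 0, 0.0775], [0, 0, 0, 0, 0, 0.0775], [0, 0, 0, 0, 0, 0.0775], [0, 0, 0, 0, 0, 0.0775], [0.021, -0.097, 0, 0, 0, 0], [0.021, -0.097, 0, 0, 0, 0], [0.021, -0.097, 0, 0, 0, 0], [0.021, -0.097, 0, 0, 0, 0], [0.021, -0.097, 0, 0, 0, 0], [0.021, -0.097, 0, 0, 0, 0], [0.021, -0.097, 0, 0, 0, 0], [0.021, -0.097, 0, 0, 0, 0]],
], hand=0.65)

```text
t: 1.6
tool_pos: [0.3192, -0.0798, 0.2452]
ee_rot: [-3.142, 0.001, -0.0]
force: [1.1, -0.5, 0.6]
gripper_width: 0.0556
finger_force: 0.0
```

Call:
carry_out([
  [[0.021, -0.097, 0, 0, 0, 0], [0.021, -0.097, 0, 0, 0, 0], [0.021, -0.097, 0, 0, 0, 0], [0.021, -0.097, 0, 0, 0, 0], [0.021, -0.097, 0, 0, 0, 0], [0.021, -0.097, 0, 0, 0, 0], [0.021, -0.097, 0, 0, 0, 0], [0.021, -0.097, 0, 0, 0, 0], [0.018, -0.097, 0, 0, 0, 0], [0, 0, 0, 0, 0, 0]],
])

```text
t: 2.85
tool_pos: [0.4049, 0.1451, 0.272]
ee_rot: [-2.955, -0.35, 0.032]
force: [0.0, -0.6, 0.1]
gripper_width: 0.0552
finger_force: 0.0
```

```bash
python3 - <<'E'
from h import *
plan((.412,.357,.083),0.)
E
```

```text
t 2.85 pos [0.4049 0.1451 0.272 ] F [ 0.0137 -0.6015  0.0825] w 0.0552 q [ 0.235  -0.0552 -0.1781  1.45    0.1672  3.1406]
 turn total [-0.1108  0.0145  0.1568] shift total [ 0.0142 -0.4238  0.3781] n 6 per row [ 0.0024 -0.0706  0.063 ]
```

```bash
python3 - <<'E'
from h import *
plan((.412,.357,.2),np.pi)
E
```

```text
t 2.85 pos [0.4049 0.1451 0.272 ] F [ 0.0137 -0.6015  0.0825] w 0.0552 q [ 0.235  -0.0552 -0.1781  1.45    0.1672  3.1406]
 turn total [-0.0211 -0.1616 -1.9309] shift total [-0.0142  0.4238  0.1441] n 5 per row [-0.0028  0.0848  0.0288]
```

Call:
carry_out([
  [[0, 0, 0, -0.0012, -0.009, -0.1073], [0, 0, 0, -0.0012, -0.009, -0.1073], [0, 0, 0, -0.0012, -0.009, -0.1073], [0, 0, 0, -0.0012, -0.009, -0.1073], [0, 0, 0, -0.0012, -0.009, -0.1073], [0, 0, 0, -0.0012, -0.009, -0.1073], [0, 0, 0, -0.0012, -0.009, -0.1073], [0, 0, 0, -0.0012, -0.009, -0.1073], [0, 0, 0, -0.0012, -0.009, -0.1073]],
])

```text
t: 3.98
tool_pos: [0.404, 0.1435, 0.2717]
ee_rot: [-2.007, -2.272, 0.024]
force: [0.2, -0.6, -0.8]
gripper_width: 0.0555
finger_force: 0.0
```

Call:
carry_out([
  [[0, 0, 0, -0.0012, -0.009, -0.1073], [0, 0, 0, -0.0012, -0.009, -0.1073], [0, 0, 0, -0.0012, -0.009, -0.1073], [0, 0, 0, -0.0012, -0.009, -0.1073], [0, 0, 0, -0.0012, -0.009, -0.1073], [0, 0, 0, -0.0012, -0.009, -0.1073], [0, 0, 0, -0.0012, -0.009, -0.1073], [0, 0, 0, -0.0012, -0.009, -0.1073], [0, 0, 0, -0.0012, -0.009, -0.1073]],
])

```text
t: 5.1
tool_pos: [0.4039, 0.1436, 0.2717]
ee_rot: [-0.006, 3.141, -0.002]
force: [0.3, -0.5, 0.4]
gripper_width: 0.0556
finger_force: 0.0
```

```bash
python3 - <<'E'
from h import *
plan((.412,.357,.2),np.pi)
E
```

```text
t 5.1 pos [0.4039 0.1436 0.2717] F [ 0.321  -0.5053  0.4144] w 0.0556 q [ 0.3423 -0.0545 -0.1697  1.4555 -0.0012  0.3387]
 turn total [-0.0007  0.0004  0.0024] shift total [-0.0161  0.4268  0.1434] n 5 per row [-0.0032  0.0854  0.0287]
```

Call:
carry_out([
  [[-0.0032, 0.0854, 0.0287, 0, 0, 0.0024], [-0.0032, 0.0854, 0.0287, 0, 0, 0], [-0.0032, 0.0854, 0.0287, 0, 0, 0], [-0.0032, 0.0854, 0.0287, 0, 0, 0], [-0.0032, 0.0854, 0.0287, 0, 0, 0], [0, 0, 0.05, 0, 0, 0], [0, 0, 0.05, 0, 0, 0], [0, 0, 0.05, 0, 0, 0], [0, 0, 0.05, 0, 0, 0], [0, 0, 0.034, 0, 0, 0], [0, 0, 0, 0, 0, 0]],
])

```text
t: 6.48
tool_pos: [0.4126, 0.3564, 0.0817]
ee_rot: [-0.008, -3.14, 0.004]
force: [0.7, -0.7, 0.2]
gripper_width: 0.0553
finger_force: 0.0
```

Call:
carry_out([
  [[0, 0, 0, 0, 0, 0], [0, 0, 0, 0, 0, 0], [0, 0, 0, 0, 0, 0], [0, 0, 0, 0, 0, 0], [0, 0, 0, 0, 0, 0], [0, 0, 0, 0, 0, 0]],
], hand=0, newtons=50)

```text
t: 7.22
tool_pos: [0.4137, 0.3575, 0.0837]
ee_rot: [0.008, 3.14, 0.0]
force: [0.1, -1.4, 6.2]
gripper_width: 0.0215
finger_force: 52.3
```

```bash
python3 - <<'E'
from h import *
plan((.412,.357,.2),np.pi-.025)
im=snap('scene');im2=snap('top')
o=np.zeros((450,800,3),np.uint8)
o[:,:450]=cv2.resize(im[60:150,310:400],(450,450),interpolation=cv2.INTER_CUBIC)
o[:,450:]=cv2.resize(im2[170:286,150:240],(350,450),interpolation=cv2.INTER_CUBIC)
cv2.imwrite('pics/grip.png',cv2.convertScaleAbs(o,alpha=1.6))
E
```

```text
t 7.22 pos [0.4137 0.3575 0.0837] F [ 0.0581 -1.4051  6.1519] w 0.0215 q [ 0.7131  0.2141 -0.2925  1.0628 -0.0009  0.7182]
 turn total [0.0002 0.0011 0.0133] shift total [ 0.0034 -0.0011 -0.2326] n 3 per row [ 0.0011 -0.0004 -0.0775]
```

View pics/grip.png

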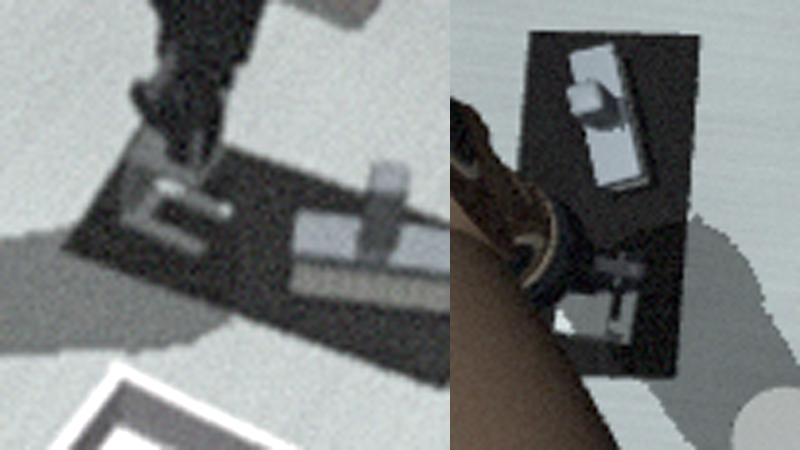

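The puller is gripped squarely with both pads on its handle (left image around (195,130)), and the fork still points +x.

```bash
cat >> h.py <<'E'
BY=-.025;Y=np.pi+BY
bx=np.array([np.cos(BY),np.sin(BY)]);by=np.array([-np.sin(BY),np.cos(BY)])
CAPS=np.array([[.607,.0033],[.6046,-.0816],[.6027,-.1667]])
E
python3 - <<'E'
from h import *
s=dict(manip.sense());s['tool_pos']=s['tool_pos']+[0,0,.12]
for c in CAPS[:1]:
    p=c+bx*(.0015-.065);plan((*p,.2037),Y,s=s)
E
```

```text
t 7.33 pos [0.4138 0.3575 0.2037] F [-1.0435 -1.002   5.8683] w 0.0215 q [ 0.7131  0.2141 -0.2925  1.0627 -0.0009  0.7182]
 turn total [0.0002 0.0011 0.0132] shift total [-0.2771 -0.6985  0.0001] n 8 per row [-0.0346 -0.0873  0.    ]
```

Call:
carry_out([
  [[0, 0, -0.03, 0, 0, 0], [0, 0, -0.07, 0, 0, 0], [0, 0, -0.07, 0, 0, 0], [0, 0, -0.07, 0, 0, 0], [0, 0, 0, 0, 0, 0.0133]],
])

```text
t: 7.95
tool_pos: [0.4143, 0.3582, 0.2061]
ee_rot: [0.041, 3.137, 0.004]
force: [0.3, 0.7, -2.9]
gripper_width: 0.0219
finger_force: 51.4
```

Call:
carry_out([
  [[-0.0345, -0.0875, 0, 0, 0, 0], [-0.0345, -0.0875, 0, 0, 0, 0], [-0.0345, -0.0875, 0, 0, 0, 0], [-0.0345, -0.0875, 0, 0, 0, 0], [-0.0345, -0.0875, 0, 0, 0, 0], [-0.0345, -0.0875, 0, 0, 0, 0], [-0.0345, -0.0875, 0, 0, 0, 0], [-0.0345, -0.0875, 0, 0, 0, 0], [0, 0, 0.05, 0, 0, 0], [0, 0, 0.05, 0, 0, 0], [0, 0, 0.03, 0, 0, 0], [0, 0, 0, 0, 0, 0]],
])

```text
t: 9.45
tool_pos: [0.5413, 0.004, 0.1364]
ee_rot: [-0.039, -3.138, 0.001]
force: [-0.4, 0.2, -1.6]
gripper_width: 0.0211
finger_force: 51.3
```

```bash
python3 - <<'E'
from h import *
c=CAPS[0];plan((*(c+bx*.0015),.1387),Y)
im=snap('scene');im2=snap('top')
o=np.zeros((450,800,3),np.uint8)
o[:,:450]=cv2.resize(im[130:250,260:380],(450,450),interpolation=cv2.INTER_CUBIC)
o[:,450:]=cv2.resize(im2[160:260,275:353],(350,450),interpolation=cv2.INTER_CUBIC)
cv2.imwrite('pics/appr.png',cv2.convertScaleAbs(o,alpha=1.6))
# expected fork position in scene crop
p=manip.sense()['tool_pos'][:2]-bx*.0015
for a,b in((20,22),(20,-22),(20,12.5),(20,-12.5)):
    q=proj('scene',[*(p+bx*a/1000+by*b/1000),manip.sense()['tool_pos'][2]-.0747]);print((q-[260,130])*3.75)
E
```

```text
t 9.45 pos [0.5413 0.004  0.1364] F [-0.4282  0.2217 -1.5749] w 0.0211 q [ 0.0078  0.1805 -0.2146  1.1788 -0.0008  0.0328]
 turn total [-0.0006 -0.002  -0.    ] shift total [-0.1344  0.0019 -0.0046] n 2 per row [-0.0672  0.0009 -0.0023]
[286.7102 229.7373]
[254.238  274.9776]
[279.7887 239.3804]
[261.3394 265.084 ]
```

View pics/appr.png

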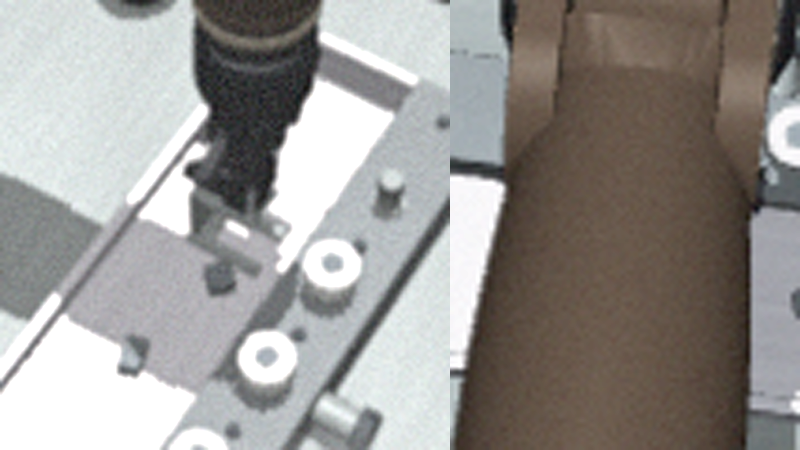

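The fork tips are at crop (288,228) and (257,270), within about 1 mm of prediction, level with the cap at (330,262). I'll go in under the cap.

Call:
carry_out([
  [[0, 0.002, -0.005, 0, -0.002, 0], [-0.034, 0, 0, 0, 0, 0], [-0.034, 0, 0, 0, 0, 0], [-0.034, 0, 0, 0, 0, 0], [-0.032, 0, 0, 0, 0, 0], [0, 0, 0, 0, 0, 0]],
])

```text
t: 10.3
tool_pos: [0.6106, 0.0033, 0.1414]
ee_rot: [0.039, 3.137, -0.001]
force: [-0.8, -0.3, -1.7]
gripper_width: 0.0212
finger_force: 51.3
```

```bash
python3 - <<'E'
from h import *
c=CAPS[0];plan((*(c+bx*.0015),.1387),Y);print(manip.sense()['moment'])
E
```

```text
t 10.3 pos [0.6106 0.0033 0.1414] F [-0.7848 -0.336  -1.6834] w 0.0212 q [ 0.0058  0.3005 -0.0496  1.2159 -0.0009  0.0308]
 turn total [-0.0005  0.0032  0.    ] shift total [ 0.0041 -0.0002  0.0055] n 1 per row [ 0.0041 -0.0002  0.0055]
[ 0.0281  0.0235 -0.0102]
```

Call:
carry_out([
  [[0.004, 0, 0, 0, 0, 0], [0, 0, -0.008, 0, 0, 0], [0, 0, -0.008, 0, 0, 0], [0, 0, -0.008, 0, 0, 0]],
])

```text
t: 10.8
tool_pos: [0.6072, 0.0032, 0.1533]
ee_rot: [0.039, 3.138, -0.001]
force: [0.6, -0.5, -0.5]
gripper_width: 0.0215
finger_force: 51.2
```

Call:
carry_out([
  [[0, 0, -0.008, 0, 0, 0], [0, 0, -0.008, 0, 0, 0], [0, 0, -0.01, 0, 0, 0], [0, 0, -0.01, 0, 0, 0], [0, 0, -0.02, 0, 0, 0], [0, 0, -0.03, 0, 0, 0], [0, 0, -0.03, 0, 0, 0], [0, 0, -0.02, 0, 0, 0], [0, 0, 0, 0, 0, 0]],
])

```text
t: 11.92
tool_pos: [0.6077, 0.0033, 0.222]
ee_rot: [0.039, 3.136, -0.001]
force: [-0.1, 0.1, -1.6]
gripper_width: 0.0214
finger_force: 51.2
```

```bash
python3 - <<'E'
from h import *
plan((.467,-.353,.22),Y)
im=snap('scene');im2=snap('top')
o=np.zeros((450,800,3),np.uint8)
o[:,:450]=cv2.resize(im[130:250,290:410],(450,450),interpolation=cv2.INTER_CUBIC)
o[:,450:]=cv2.resize(im2[210:295,405:480],(350,450),interpolation=cv2.INTER_CUBIC)
cv2.imwrite('pics/lift.png',cv2.convertScaleAbs(o,alpha=1.6))
E
```

```text
t 11.93 pos [0.6077 0.0033 0.222 ] F [-0.1165  0.0821 -1.5995] w 0.0214 q [ 0.0059  0.2807  0.1007  1.3855 -0.0008  0.0309]
 turn total [-0.0005  0.0035 -0.    ] shift total [ 0.2635 -0.7195  0.0041] n 8 per row [ 0.0329 -0.0899  0.0005]
```

View pics/lift.png

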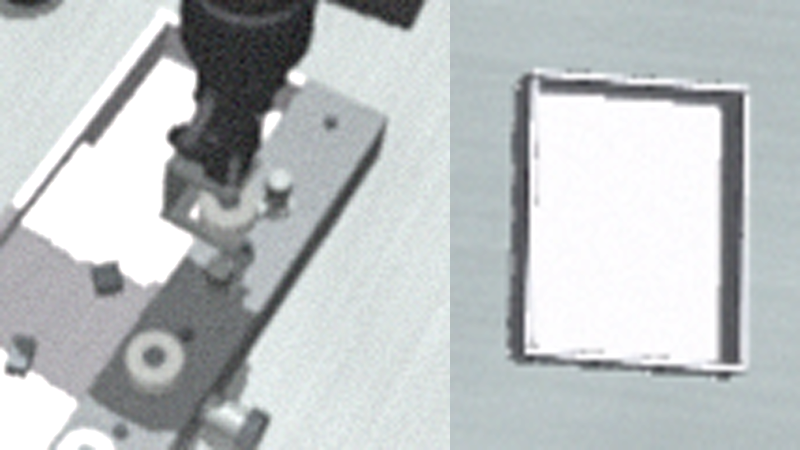

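The cap rides on the fork at (228,208), the spigot below is bare, and the tin is empty.

```bash
cat >> h.py <<'E'
f=np.array([np.cos(.92),np.sin(.92)]);TIN=np.array([.4668,-.3526])
DROP=[TIN+np.array(o)+.048*f for o in((.005,-.011),(-.055,-.016),(-.02,-.05))]
E
python3 - <<'E'
from h import *
print(DROP);plan((*DROP[0],.22),Y,40)
E
```

```text
[array([ 0.5009, -0.3254]), array([ 0.4409, -0.3304]), array([ 0.4759, -0.3644])]
t 12.03 pos [0.6071 0.0033 0.2205] F [ 0.9945  1.1978 -2.4999] w 0.0214 q [ 0.0058  0.2814  0.0985  1.3848 -0.0009  0.0309]
 turn total [-0.0005  0.002  -0.0001] shift total [ 0.196  -0.6625  0.0011] n 9 per row [ 0.0218 -0.0736  0.0001]
```

Call:
carry_out([
  [[0.006, -0.02, 0, 0, 0, 0], [0.012, -0.04, 0, 0, 0, 0], [0.0196, -0.066, 0, 0, 0, 0], [0.0235, -0.0795, 0, 0, 0, 0], [0.0255, -0.086, 0, 0, 0, 0], [0.0255, -0.086, 0, 0, 0, 0], [0.0255, -0.086, 0, 0, 0, 0], [0.0235, -0.0795, 0, 0, 0, 0], [0.0196, -0.066, 0, 0, 0, 0], [0.012, -0.04, 0, 0, 0, 0], [0.004, -0.013, 0, 0, 0, 0], [0, 0, 0, 0, 0, 0]],
])

```text
t: 13.52
tool_pos: [0.5005, -0.325, 0.2206]
ee_rot: [0.04, 3.138, -0.0]
force: [0.6, 0.4, -0.9]
gripper_width: 0.0211
finger_force: 51.3
```

Call:
carry_out([
  [[0, 0, 0, 0, 0, -0.05], [0, 0, 0, 0, 0, -0.1], [0, 0, 0, 0, 0, -0.1], [0, 0, 0, 0, 0, -0.1], [0, 0, 0, 0, 0, -0.1], [0, 0, 0, 0, 0, -0.1], [0, 0, 0, 0, 0, -0.06], [0, 0, 0, 0, 0, -0.02], [0, 0, 0, 0, 0, 0]],
])

```text
t: 14.65
tool_pos: [0.5009, -0.3244, 0.2208]
ee_rot: [-1.394, 2.813, -0.003]
force: [0.2, 0.0, -1.4]
gripper_width: 0.0213
finger_force: 51.3
```

```bash
python3 - <<'E'
from h import *
plan((*DROP[0],.125),np.pi+.92)
im=snap('scene');cv2.imwrite('pics/tin1.png',cv2.convertScaleAbs(cv2.resize(im[170:370,140:340],(600,600)),alpha=1.5))
E
```

```text
t 14.65 pos [ 0.5009 -0.3244  0.2208] F [ 0.1832  0.0093 -1.3581] w 0.0213 q [-0.5753  0.2611  0.0722  1.3788  0.0012 -1.4954]
 turn total [-0.0021  0.001   0.    ] shift total [ 0.0016 -0.0012  0.1915] n 2 per row [ 0.0008 -0.0006  0.0958]
```

View pics/tin1.png

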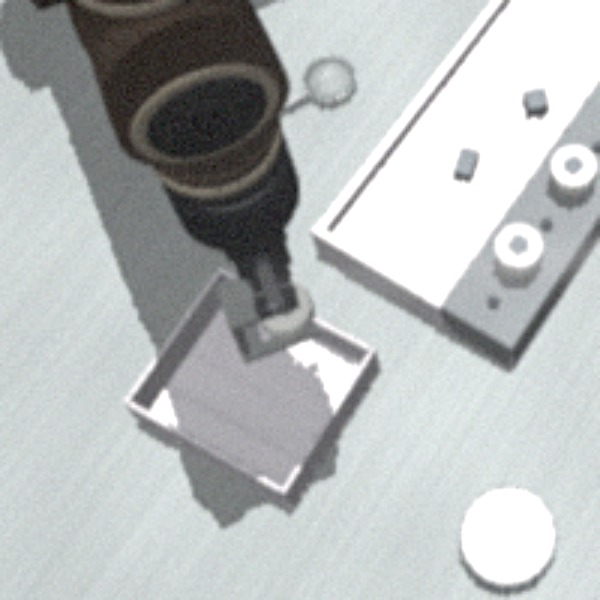

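The cap at (290,310) is still on the fork, over the tin.

Call:
carry_out([
  [[0, 0, 0.02, 0, 0.05, 0], [0, 0, 0.04, 0, 0.07, 0], [0, 0, 0.05, 0, 0.055, 0], [0.012, 0, 0.05, 0, 0, 0], [0.012, 0, 0.022, 0, 0, 0], [0, 0, 0, 0, 0.09, 0], [0, 0, 0, 0, 0.1, 0], [0, 0, 0, 0, 0.1, 0], [0, 0, 0, 0, 0, 0], [0, 0, 0, 0, 0, 0], [0, 0, 0, 0, 0, 0], [0, 0, 0, 0, 0, 0]],
])

```text
t: 16.2
tool_pos: [0.4842, -0.3473, 0.1355]
ee_rot: [1.102, -2.234, 0.405]
force: [-1.2, 0.5, -1.7]
gripper_width: 0.0216
finger_force: 51.4
```

```bash
python3 - <<'E'
from h import *
plan((*DROP[0],.21),np.pi+.92)
im=snap('scene');cv2.imwrite('pics/tin2.png',cv2.convertScaleAbs(cv2.resize(im[240:360,170:290],(480,480)),alpha=1.5))
E
```

```text
t 16.2 pos [ 0.4842 -0.3473  0.1355] F [-1.2095  0.5271 -1.7102] w 0.0216 q [-0.3306  0.436  -0.0265  1.3617 -0.6544 -1.1609]
 turn total [-0.0028 -0.4633 -0.0021] shift total [-0.055   0.     -0.1491] n 2 per row [-0.0275  0.     -0.0745]
```

View pics/tin2.png

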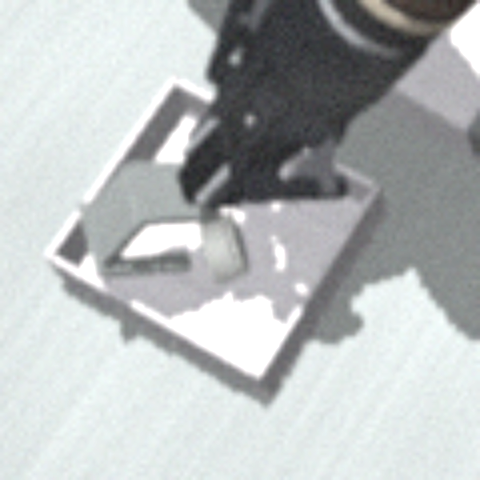

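The tilted fork is inside the tin, and the cap at (225,245) looks to be coming off its tips. I'll withdraw along the fork, then level.

Call:
carry_out([
  [[0.03, 0, 0, 0, 0, 0], [0.04, 0, 0, 0, 0, 0], [0.04, 0, -0.02, 0, 0, 0], [0, 0, -0.06, 0, -0.09, 0], [0, 0, -0.06, 0, -0.1, 0], [0, 0, -0.02, 0, -0.1, 0], [0, 0, 0, 0, -0.1, 0], [0, 0, 0, 0, -0.073, 0], [0, 0, 0, 0, 0, 0]],
])

```text
t: 17.38
tool_pos: [0.4848, -0.3456, 0.2368]
ee_rot: [1.39, -2.817, 0.01]
force: [-0.6, -0.1, -1.5]
gripper_width: 0.0218
finger_force: 51.3
```

```bash
python3 - <<'E'
from h import *
plan((*(CAPS[1]+bx*(.0015-.065)),.2),Y)
im=snap('scene');cv2.imwrite('pics/tin3.png',cv2.convertScaleAbs(cv2.resize(im[200:360,150:310],(480,480)),alpha=1.5))
E
```

```text
t 17.38 pos [ 0.4848 -0.3456  0.2368] F [-0.5795 -0.1311 -1.5319] w 0.0218 q [-0.6176  0.2568  0.1017  1.4105 -0.0036 -1.5342]
 turn total [-0.0043 -0.0004  0.6277] shift total [-0.0993  0.5338  0.0736] n 6 per row [-0.0165  0.089   0.0123]
```

View pics/tin3.png

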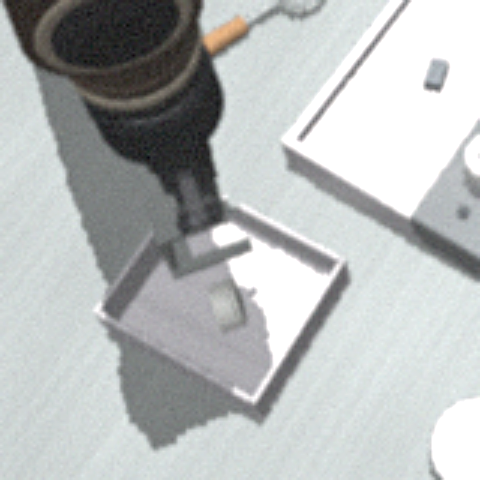

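The cap is in the tin at (228,305), the fork is empty, and everything else is unmoved. On to cap two.

Call:
carry_out([
  [[0, 0, 0, 0, 0, 0.1046], [0, 0, 0, 0, 0, 0.1046], [0, 0, 0, 0, 0, 0.1046], [0, 0, 0, 0, 0, 0.1046], [0, 0, 0, 0, 0, 0.1046], [0, 0, 0, 0, 0, 0.1046], [0, 0, 0, -0.004, 0, 0]],
])

```text
t: 18.3
tool_pos: [0.4867, -0.343, 0.2352]
ee_rot: [0.029, 3.141, 0.003]
force: [-1.4, -0.3, -1.0]
gripper_width: 0.0212
finger_force: 51.4
```

Call:
carry_out([
  [[-0.0165, 0.089, 0.01, 0, 0, 0], [-0.0165, 0.089, 0.01, 0, 0, 0], [-0.0165, 0.089, 0.01, 0, 0, 0], [-0.0165, 0.089, 0.01, 0, 0, 0], [-0.0165, 0.089, 0.01, 0, 0, 0], [-0.0165, 0.089, 0.024, 0, 0, 0], [0, 0, 0.05, 0, 0, 0], [0, 0, 0.05, 0, 0, 0], [0, 0, 0.02, 0, 0, 0], [0, 0, 0, 0, 0, 0]],
])

```text
t: 19.55
tool_pos: [0.5415, -0.0774, 0.1386]
ee_rot: [0.031, 3.141, 0.004]
force: [-0.3, -0.3, -1.8]
gripper_width: 0.0216
finger_force: 51.3
```

```bash
python3 - <<'E'
from h import *
plan((*(CAPS[1]+bx*.0015),.1387),Y)
E
```

```text
t 19.55 pos [ 0.5415 -0.0774  0.1386] F [-0.2774 -0.3241 -1.8211] w 0.0216 q [-0.1434  0.1876 -0.2011  1.1821  0.0025 -0.1234]
 turn total [0.0017 0.0002 0.0034] shift total [-0.1295 -0.0052 -0.0003] n 2 per row [-0.0647 -0.0026 -0.0001]
```

Call:
carry_out([
  [[0, -0.005, 0, 0.0015, 0, 0.0034], [-0.034, 0, 0, 0, 0, 0], [-0.034, 0, 0, 0, 0, 0], [-0.034, 0, 0, 0, 0, 0], [-0.027, 0, 0, 0, 0, 0], [0, 0, 0, 0, 0, 0]],
])

```text
t: 20.3
tool_pos: [0.607, -0.0821, 0.1392]
ee_rot: [0.042, 3.139, 0.0]
force: [-0.8, 0.5, -1.5]
gripper_width: 0.0216
finger_force: 51.4
```

```bash
python3 - <<'E'
from h import *
plan((*(CAPS[1]+bx*.0015),.1387),Y)
E
```

```text
t 20.3 pos [ 0.607  -0.0821  0.1392] F [-0.7718  0.4849 -1.5125] w 0.0216 q [-0.1346  0.307  -0.0457  1.2158  0.0006 -0.108 ]
 turn total [ 0.0002  0.0015 -0.0011] shift total [0.0019 0.0008 0.001 ] n 1 per row [0.0019 0.0008 0.001 ]
```

Call:
carry_out([
  [[0.002, 0.001, 0, 0, 0, 0], [0, 0, -0.008, 0, 0, 0], [0, 0, -0.008, 0, 0, 0], [0, 0, -0.008, 0, 0, 0], [0, 0, -0.008, 0, 0, 0], [0, 0, -0.008, 0, 0, 0], [0, 0, -0.01, 0, 0, 0], [0, 0, -0.02, 0, 0, 0], [0, 0, -0.03, 0, 0, 0], [0, 0, -0.04, 0, 0, 0], [0, 0, -0.02, 0, 0, 0], [0, 0, 0, 0, 0, 0]],
])

```text
t: 21.8
tool_pos: [0.6056, -0.0814, 0.22]
ee_rot: [0.042, 3.138, 0.0]
force: [-0.6, -0.4, -1.4]
gripper_width: 0.0214
finger_force: 51.3
```

```bash
cat >> h.py <<'E'
def carried():
    """white cap pixels at fork, expected cap centre, in scene"""
    im=snap('scene');s=manip.sense();p=s['tool_pos']+R.from_rotvec(s['ee_rot']).apply([.0015,0,.0747-.018])
    u,v=proj('scene',p).astype(int);c=im[v-12:v+13,u-12:u+13].min(2);g=(c>95);ys,xs=np.nonzero(g)
    print('cap px',(u,v),g.sum(),'mean off',xs.mean()-12 if g.any() else None,ys.mean()-12 if g.any() else None)
    for k in CAPS:
        a,b=proj('scene',[*k,.088]).astype(int);print('  seat',(im[b-8:b+9,a-8:a+9].min(2)>125).sum(),end='')
    print();return im
E
python3 - <<'E'
from h import *
plan((*DROP[1],.22),Y,40);im=carried();cv2.imwrite('pics/lift2.png',im)
E
```

```text
t 21.8 pos [ 0.6056 -0.0814  0.22  ] F [-0.6494 -0.3779 -1.4335] w 0.0214 q [-0.1339  0.2887  0.107   1.3856  0.0007 -0.1073]
 turn total [ 0.0002  0.0023 -0.0011] shift total [ 0.3169 -0.5061  0.0001] n 8 per row [ 0.0396 -0.0633  0.    ]
cap px (np.int64(331), np.int64(209)) 247 mean off 2.866396761133604 2.570850202429149
  seat 36  seat 5  seat 50
```

Call:
carry_out([
  [[0.0095, -0.015, 0, 0, 0, 0], [0.022, -0.0355, 0, 0, 0, 0], [0.035, -0.0555, 0, 0, 0, 0], [0.0445, -0.071, 0, 0, 0, 0], [0.0475, -0.076, 0, 0, 0, 0], [0.0475, -0.076, 0, 0, 0, 0], [0.0445, -0.071, 0, 0, 0, 0], [0.035, -0.0555, 0, 0, 0, 0], [0.022, -0.0355, 0, 0, 0, 0], [0.0095, -0.015, 0, 0, 0, 0], [0, 0, 0, 0, 0, 0]],
])

```text
t: 23.22
tool_pos: [0.4392, -0.3304, 0.2184]
ee_rot: [0.044, 3.14, 0.001]
force: [0.8, -0.3, -1.4]
gripper_width: 0.0215
finger_force: 51.3
```

Call:
carry_out([
  [[0, 0, 0, 0, 0, -0.05], [0, 0, 0, 0, 0, -0.1], [0, 0, 0, 0, 0, -0.1], [0, 0, 0, 0, 0, -0.1], [0, 0, 0, 0, 0, -0.1], [0, 0, 0, 0, 0, -0.1], [0, 0, 0, 0, 0, -0.06], [0, 0, 0, 0, 0, -0.02], [0, 0, 0, 0, 0, 0]],
])

```text
t: 24.35
tool_pos: [0.4401, -0.3296, 0.2185]
ee_rot: [-1.391, 2.815, -0.0]
force: [-0.1, -0.2, -1.2]
gripper_width: 0.0211
finger_force: 51.3
```

```bash
python3 - <<'E'
from h import *
plan((*DROP[1],.125),np.pi+.92);carried()
E
```

```text
t 24.35 pos [ 0.4401 -0.3296  0.2185] F [-0.1139 -0.235  -1.236 ] w 0.0211 q [-0.6435  0.1731 -0.0425  1.3543  0.0014 -1.5616]
 turn total [-0.0006  0.001  -0.0012] shift total [ 0.0004 -0.0022  0.1871] n 2 per row [ 0.0002 -0.0011  0.0935]
cap px (np.int64(209), np.int64(261)) 213 mean off 5.727699530516432 -0.4835680751173701
  seat 55  seat 58  seat 215
```

Call:
carry_out([
  [[0, 0, 0.02, 0, 0.05, 0], [0, 0, 0.04, 0, 0.07, 0], [0, 0, 0.05, 0, 0.055, 0], [0.012, 0, 0.05, 0, 0, 0], [0.012, 0, 0.022, 0, 0, 0], [0, 0, 0, 0, 0.09, 0], [0, 0, 0, 0, 0.1, 0], [0, 0, 0, 0, 0.1, 0], [0, 0, 0, 0, 0, 0], [0, 0, 0, 0, 0, 0], [0, 0, 0, 0, 0, 0], [0, 0, 0, 0, 0, 0]],
])

```text
t: 25.9
tool_pos: [0.4234, -0.352, 0.1331]
ee_rot: [1.101, -2.233, 0.402]
force: [-0.2, -0.2, -1.0]
gripper_width: 0.0214
finger_force: 51.5
```

Call:
carry_out([
  [[0.03, 0, 0, 0, 0, 0], [0.04, 0, 0, 0, 0, 0], [0.04, 0, -0.02, 0, 0, 0], [0, 0, -0.06, 0, -0.09, 0], [0, 0, -0.06, 0, -0.1, 0], [0, 0, -0.02, 0, -0.1, 0], [0, 0, 0, 0, -0.1, 0], [0, 0, 0, 0, -0.073, 0], [0, 0, 0, 0, 0, 0]],
])

```text
t: 27.02
tool_pos: [0.4242, -0.3503, 0.2345]
ee_rot: [1.387, -2.817, 0.007]
force: [0.0, -0.8, -1.5]
gripper_width: 0.0216
finger_force: 51.4
```

Call:
carry_out([
  [[0, 0, 0, 0, 0, 0.1046], [0, 0, 0, 0, 0, 0.1046], [0, 0, 0, 0, 0, 0.1046], [0, 0, 0, 0, 0, 0.1046], [0, 0, 0, 0, 0, 0.1046], [0, 0, 0, 0, 0, 0.1046], [0, 0, 0, -0.004, 0, 0]],
])

```text
t: 27.9
tool_pos: [0.4258, -0.3482, 0.2333]
ee_rot: [-0.032, -3.14, -0.004]
force: [-0.7, -0.2, -2.7]
gripper_width: 0.0211
finger_force: 51.4
```

```bash
python3 - <<'E'
from h import *
plan((*(CAPS[2]+bx*(.0015-.065)),.2),Y);im=carried()
cv2.imwrite('pics/tin4.png',cv2.convertScaleAbs(cv2.resize(im[170:350,150:350],(666,600)),alpha=1.3))
E
```

```text
t 27.9 pos [ 0.4258 -0.3482  0.2333] F [-0.707  -0.1606 -2.7072] w 0.0211 q [-0.6862  0.1756 -0.0073  1.3905  0.0014 -0.666 ]
 turn total [ 0.0018 -0.0008  0.0032] shift total [-0.2176  0.3717  0.0666] n 5 per row [-0.0435  0.0743  0.0133]
cap px (np.int64(197), np.int64(262)) 107 mean off 9.261682242990656 -1.925233644859814
  seat 73  seat 70  seat 227
```

View pics/tin4.png

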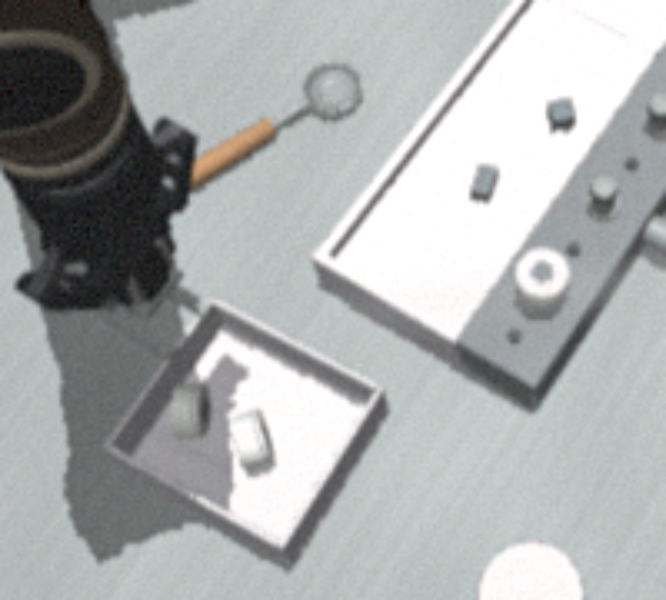

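Both caps are in the tin at (250,440) and (188,410). The last cap is seated at (543,280), and the bits are unmoved at (562,113) and (484,182).

Call:
carry_out([
  [[-0.043, 0.074, 0.01, 0.0015, 0, 0.003], [-0.043, 0.074, 0.01, 0, 0, 0], [-0.043, 0.074, 0.01, 0, 0, 0], [-0.043, 0.074, 0.01, 0, 0, 0], [-0.043, 0.074, 0.02, 0, 0, 0], [0, 0, 0.05, 0, 0, 0], [0, 0, 0.05, 0, 0, 0], [0, 0, 0.026, 0, 0, 0], [0, 0, 0, 0, 0, 0]],
])

```text
t: 29.08
tool_pos: [0.5375, -0.1662, 0.1396]
ee_rot: [-0.041, -3.139, -0.003]
force: [-0.1, -0.3, -1.6]
gripper_width: 0.0218
finger_force: 51.3
```

```bash
python3 - <<'E'
from h import *
plan((*(CAPS[2]+bx*.0015),.1387),Y)
E
```

```text
t 29.07 pos [ 0.5375 -0.1662  0.1396] F [-0.1464 -0.26   -1.6106] w 0.0218 q [-0.3006  0.218  -0.1612  1.1941  0.0013 -0.2742]
 turn total [ 0.0013 -0.0014 -0.0009] shift total [-0.1334  0.0023  0.0017] n 2 per row [-0.0667  0.0011  0.0009]
```

Call:
carry_out([
  [[0, 0.002, 0.001, 0, 0, 0], [-0.034, 0, 0, 0, 0, 0], [-0.034, 0, 0, 0, 0, 0], [-0.034, 0, 0, 0, 0, 0], [-0.03, 0, 0, 0, 0, 0], [0, 0, 0, 0, 0, 0]],
])

```text
t: 29.82
tool_pos: [0.605, -0.1672, 0.14]
ee_rot: [0.043, 3.141, 0.003]
force: [1.0, 0.1, -2.6]
gripper_width: 0.0217
finger_force: 51.4
```

```bash
python3 - <<'E'
from h import *
plan((*(CAPS[2]+bx*.0015),.1387),Y)
E
```

```text
t 29.82 pos [ 0.605  -0.1672  0.14  ] F [ 1.0083  0.1072 -2.5523] w 0.0217 q [-0.2705  0.3369 -0.003   1.2308  0.0017 -0.2433]
 turn total [ 0.0011  0.0003 -0.0014] shift total [0.0017 0.001  0.0026] n 1 per row [0.0017 0.001  0.0026]
```

Call:
carry_out([
  [[0.002, 0.001, 0, 0, 0, 0], [0, 0, -0.008, 0, 0, 0], [0, 0, -0.008, 0, 0, 0], [0, 0, -0.008, 0, 0, 0], [0, 0, -0.008, 0, 0, 0], [0, 0, -0.008, 0, 0, 0], [0, 0, -0.01, 0, 0, 0], [0, 0, -0.02, 0, 0, 0], [0, 0, -0.03, 0, 0, 0], [0, 0, -0.04, 0, 0, 0], [0, 0, -0.02, 0, 0, 0], [0, 0, 0, 0, 0, 0]],
])

```text
t: 31.32
tool_pos: [0.6036, -0.1669, 0.2209]
ee_rot: [0.043, 3.14, 0.002]
force: [-0.4, 0.6, -2.5]
gripper_width: 0.0215
finger_force: 51.3
```

```bash
python3 - <<'E'
from h import *
plan((.528,-.335,.22),Y,40);im=carried()
E
```

```text
t 31.32 pos [ 0.6036 -0.1669  0.2209] F [-0.4356  0.5982 -2.4942] w 0.0215 q [-0.2705  0.3205  0.1518  1.4007  0.0017 -0.2431]
 turn total [ 0.0009  0.0012 -0.0016] shift total [ 0.1427 -0.3399  0.0019] n 5 per row [ 0.0285 -0.068   0.0004]
cap px (np.int64(311), np.int64(237)) 242 mean off 2.1818181818181817 2.3181818181818183
  seat 134  seat 119  seat 17
```

Call:
carry_out([
  [[0.007, -0.017, 0, 0, 0, 0], [0.014, -0.034, 0, 0, 0, 0], [0.023, -0.054, 0, 0, 0, 0], [0.027, -0.065, 0, 0, 0, 0], [0.027, -0.065, 0, 0, 0, 0], [0.023, -0.054, 0, 0, 0, 0], [0.014, -0.034, 0, 0, 0, 0], [0.007, -0.017, 0, 0, 0, 0], [0, 0, 0, 0, 0, 0]],
])

```text
t: 32.5
tool_pos: [0.5272, -0.335, 0.2193]
ee_rot: [-0.044, -3.141, -0.004]
force: [-0.1, -0.6, -3.2]
gripper_width: 0.0215
finger_force: 51.3
```

Call:
carry_out([
  [[0, 0, 0, 0, 0, -0.05], [0, 0, 0, 0, 0, -0.1], [0, 0, 0, 0, 0, -0.1], [0, 0, 0, 0, 0, -0.1], [0, 0, 0, 0, 0, -0.1], [0, 0, 0, 0, 0, -0.1], [0, 0, 0, 0, 0, -0.06], [0, 0, 0, 0, 0, -0.02], [0, 0, 0, 0, 0, 0]],
])

```text
t: 33.62
tool_pos: [0.5278, -0.3341, 0.2194]
ee_rot: [-1.391, 2.816, 0.003]
force: [-0.3, -0.7, -1.5]
gripper_width: 0.0213
finger_force: 51.3
```

Call:
carry_out([
  [[0, 0, 0.02, 0, 0.05, 0], [0, 0, 0.04, 0, 0.07, 0], [0, 0, 0.05, 0, 0.055, 0], [0.012, 0, 0.05, 0, 0, 0], [0.012, 0, 0.022, 0, 0, 0], [0, 0, 0, 0, 0.09, 0], [0, 0, 0, 0, 0.1, 0], [0, 0, 0, 0, 0.1, 0], [0, 0, 0, 0, 0, 0], [0, 0, 0, 0, 0, 0], [0, 0, 0, 0, 0, 0], [0, 0, 0, 0, 0, 0]],
])

```text
t: 35.12
tool_pos: [0.5107, -0.3567, 0.1343]
ee_rot: [1.1, -2.233, 0.399]
force: [0.5, 0.0, -1.7]
gripper_width: 0.0215
finger_force: 51.5
```

Call:
carry_out([
  [[0.03, 0, 0, 0, 0, 0], [0.04, 0, 0, 0, 0, 0], [0.04, 0, -0.02, 0, 0, 0], [0, 0, -0.06, 0, -0.09, 0], [0, 0, -0.06, 0, -0.1, 0], [0, 0, -0.02, 0, -0.1, 0], [0, 0, 0, 0, -0.1, 0], [0, 0, 0, 0, -0.073, 0], [0, 0, 0, 0, 0, 0]],
])

```text
t: 36.25
tool_pos: [0.5117, -0.3553, 0.2356]
ee_rot: [1.385, -2.817, 0.004]
force: [-0.9, -0.0, -2.2]
gripper_width: 0.0214
finger_force: 51.4
```

Call:
carry_out([
  [[0, 0, 0, 0, 0, 0.1046], [0, 0, 0, 0, 0, 0.1046], [0, 0, 0, 0, 0, 0.1046], [0, 0, 0, 0, 0, 0.1046], [0, 0, 0, 0, 0, 0.1046], [0, 0, 0, 0, 0, 0.0867], [0, 0, 0, -0.004, 0, 0]],
])

```text
t: 37.12
tool_pos: [0.5134, -0.3528, 0.2341]
ee_rot: [0.009, -3.138, -0.007]
force: [0.5, 0.3, -1.8]
gripper_width: 0.0215
finger_force: 51.4
```

```bash
python3 - <<'E'
from h import *
plan((.413,.357,.24),np.pi,55);im=carried()
cv2.imwrite('pics/tin5.png',cv2.convertScaleAbs(cv2.resize(im[170:350,150:350],(666,600)),alpha=1.3))
E
```

```text
t 37.12 pos [ 0.5134 -0.3528  0.2341] F [ 0.4912  0.3456 -1.8011] w 0.0215 q [-0.6028  0.3199  0.1797  1.4356  0.0017 -0.6084]
 turn total [ 0.0028 -0.0021  0.0037] shift total [ 0.2008  1.4196 -0.0118] n 14 per row [ 0.0143  0.1014 -0.0008]
cap px (np.int64(228), np.int64(283)) 232 mean off 4.064655172413794 4.366379310344829
  seat 75  seat 69  seat 117
```

View pics/tin5.png

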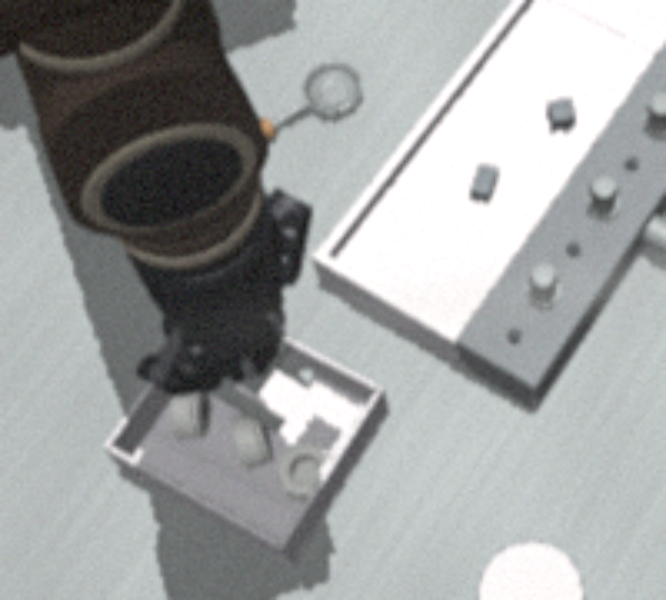

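All three caps are in the tin, at (188,410), (250,440) and (303,470), and the nozzles are bare. Now I'll put the puller back.

Call:
carry_out([
  [[0.0143, 0.06, 0, 0.0028, -0.002, 0.0037], [0.0143, 0.1, 0, 0, 0, 0], [0.0143, 0.1, 0, 0, 0, 0], [0.0143, 0.1, 0, 0, 0, 0], [0.0143, 0.1, 0, 0, 0, 0], [0.0143, 0.1, 0, 0, 0, 0], [0.0143, 0.1, 0, 0, 0, 0], [0.0143, 0.1, 0, 0, 0, 0], [0.0143, 0.1, 0, 0, 0, 0], [0.0143, 0.1, 0, 0, 0, 0], [0.0143, 0.1, 0, 0, 0, 0], [0.0143, 0.1, 0, 0, 0, 0]],
])

```text
t: 38.67
tool_pos: [0.4283, 0.2284, 0.235]
ee_rot: [-0.0, 3.14, 0.001]
force: [0.8, 0.8, -1.2]
gripper_width: 0.0219
finger_force: 51.4
```

Call:
carry_out([
  [[0.0143, 0.1, 0, 0, 0, 0], [0.0143, 0.1, 0, 0, 0, 0], [0, 0.06, 0, 0, 0, 0], [0, 0, 0.06, 0, 0, 0], [0, 0, 0.08, 0, 0, 0], [0, 0, 0.08, 0, 0, 0], [0, 0, 0.06, 0, 0, 0], [0, 0, 0, 0, 0, 0]],
])

```text
t: 39.67
tool_pos: [0.4135, 0.3559, 0.0926]
ee_rot: [-0.001, -3.139, 0.004]
force: [-1.2, -1.0, -0.9]
gripper_width: 0.0218
finger_force: 51.2
```

```bash
python3 - <<'E'
from h import *
plan((.413,.357,.084),np.pi)
E
```

```text
t 39.67 pos [0.4135 0.3559 0.0926] F [-1.1715 -0.9914 -0.9302] w 0.0218 q [ 0.711   0.2103 -0.2768  1.0871 -0.0005  0.7115]
 turn total [-0.0017 -0.0015 -0.0004] shift total [0.001  0.0021 0.0173] n 1 per row [0.001  0.0021 0.0173]
```

Call:
carry_out([
  [[0, 0, 0.008, 0, 0, 0], [0, 0, 0.005, 0, 0, 0], [0, 0, 0.003, 0, 0, 0], [0, 0, 0, 0, 0, 0]],
])

```text
t: 40.17
tool_pos: [0.4151, 0.3572, 0.0871]
ee_rot: [0.004, 3.14, 0.003]
force: [-0.2, 0.1, -2.2]
gripper_width: 0.0217
finger_force: 51.3
```

Call:
carry_out([
  [[0, 0, 0.004, 0, 0, 0], [0, 0, 0.003, 0, 0, 0], [0, 0, 0, 0, 0, 0]],
])

```text
t: 40.55
tool_pos: [0.415, 0.3571, 0.0837]
ee_rot: [0.004, 3.14, 0.002]
force: [-0.1, -1.1, 3.8]
gripper_width: 0.0213
finger_force: 52.0
```

Call:
carry_out([
  [[0, 0, 0, 0, 0, 0], [0, 0, 0, 0, 0, 0], [0, 0, 0, 0, 0, 0], [0, 0, -0.03, 0, 0, 0], [0, 0, -0.07, 0, 0, 0], [0, 0, -0.08, 0, 0, 0], [0, 0, -0.08, 0, 0, 0], [0, 0, -0.02, 0, 0, 0]],
], hand=0.6)

```text
t: 41.55
tool_pos: [0.4158, 0.3577, 0.2273]
ee_rot: [0.004, 3.136, 0.008]
force: [-1.3, 0.1, -0.7]
gripper_width: 0.0516
finger_force: 0.0
```

```bash
python3 - <<'E'
from h import *
# brush yaw from earlier edges, handle
c=np.array([[.5748,.4032],[.5870,.3724],[.4914,.331],[.4809,.366]])
e1=(c[0]-c[3]);e2=c[1]-c[2];print('center',c.mean(0),'len',np.linalg.norm(e1),np.linalg.norm(e2),'yaw',np.arctan2(e1[1],e1[0]),np.arctan2(e2[1],e2[0]))
from itertools import chain
plan((.535,.371,.225),np.pi+.39)
snap('scene','pm.png')
E
```

```text
center [0.5335 0.3681] len 0.10100024752444915 0.10417926857105492 yaw 0.3771969573134322 0.4086729631223511
t 41.55 pos [0.4158 0.3577 0.2273] F [-1.293   0.116  -0.6986] w 0.0516 q [ 0.7103  0.1648 -0.0334  1.3653  0.0003  0.7129]
 turn total [ 0.0026  0.0041 -0.2617] shift total [-0.2306 -0.0661  0.0045] n 3 per row [-0.0769 -0.022   0.0015]
```

Call:
carry_out([
  [[0, 0, 0, 0.0026, 0.004, -0.0872], [0, 0, 0, 0, 0, -0.0872], [0, 0, 0, 0, 0, -0.0872], [-0.0765, -0.022, 0, 0, 0, 0], [-0.0765, -0.022, 0, 0, 0, 0], [-0.0765, -0.022, 0, 0, 0, 0], [0, 0, 0.08, 0, 0, 0], [0, 0, 0.1, 0, 0, 0], [0, 0, 0.08, 0, 0, 0], [0, 0, 0.04, 0, 0, 0], [0, 0, 0, 0, 0, 0]],
])

```text
t: 42.98
tool_pos: [0.5311, 0.3684, 0.0696]
ee_rot: [0.606, -3.072, 0.007]
force: [0.7, 0.3, 0.1]
gripper_width: 0.0512
finger_force: 0.0
```

```bash
python3 - <<'E'
from h import *
plan((.534,.371,.072),np.pi+.39)
E
```

```text
t 42.98 pos [0.5311 0.3684 0.0696] F [0.6667 0.3154 0.0963] w 0.0512 q [ 0.6063  0.4108 -0.0548  1.1164  0.0003  0.2165]
 turn total [-0.0014 -0.0073 -0.0001] shift total [-0.0073  0.0026 -0.0048] n 1 per row [-0.0073  0.0026 -0.0048]
```

Call:
carry_out([
  [[-0.006, 0.002, -0.005, 0, -0.006, 0], [0, 0, 0, 0, 0, 0]],
])

```text
t: 43.22
tool_pos: [0.5361, 0.3724, 0.0769]
ee_rot: [-0.607, 3.076, 0.002]
force: [0.1, -0.8, 0.1]
gripper_width: 0.0512
finger_force: 0.0
```

Call:
carry_out([
  [[0, 0, 0, 0, 0, 0], [0, 0, 0, 0, 0, 0], [0, 0, 0, 0, 0, 0], [0, 0, 0, 0, 0, 0], [0, 0, 0, 0, 0, 0], [0, 0, 0, 0, 0, 0]],
], hand=0, newtons=70)

```text
t: 43.98
tool_pos: [0.5355, 0.3718, 0.0759]
ee_rot: [-0.608, 3.078, 0.0]
force: [-1.1, -0.5, 5.4]
gripper_width: 0.0231
finger_force: 68.5
```

```bash
python3 - <<'E'
from h import *
plan((.534,.371,.072),np.pi+.39)
# lane geometry: manifold edge line & bits now
im=snap('top');cv2.imwrite('pics/top_b.png',im)
lane_x=np.mean([ (np.array(p)@bx) for p in((.5733,.1943),(.5662,-.2311))])-.06
ly=np.mean([np.array((.5695,.075))@by,np.array((.4608,.0758))@by])-.15
print('lane centre',lane_x*bx+ly*by,'endwall bed y rel',np.array((.508,-.2231))@by-ly)
g=im.min(2);A=np.array([proj('top',[*( (lane_x+a)*bx+(ly+b)*by),.03]) for a,b in((.055,.15),(.055,-.14),(-.05,-.14),(-.05,.15))]).astype(int)
m=np.zeros_like(g);cv2.fillPoly(m,[A.reshape(-1,1,2)],255)
d=((g<125)&(m>0)).astype(np.uint8)
n,_,st,ce=cv2.connectedComponentsWithStats(d)
for i in range(1,n):
    if st[i,4]>8:
        X=ray('top',*ce[i],.038)[:2];print(st[i],'bed rel',X@bx-lane_x,X@by-ly)
E
```

```text
t 43.98 pos [0.5355 0.3718 0.0759] F [-1.1207 -0.4612  5.3672] w 0.0231 q [ 0.6076  0.4054 -0.0485  1.1126 -0.0017  0.2178]
 turn total [-0.0005  0.0031 -0.0001] shift total [ 0.0034 -0.0004  0.0078] n 1 per row [ 0.0034 -0.0004  0.0078]
lane centre [ 0.5083 -0.0745] endwall bed y rel -0.14858545498908743
[323 212  10  10  65] bed rel 0.022005940234810173 0.052543806616447815
[351 223  11   8  65] bed rel 0.0033785700270101415 -0.030306865932176852
```

```bash
python3 - <<'E'
from h import *
s=dict(manip.sense());s['tool_pos']=s['tool_pos']+[0,0,.13]
p=np.array([.5083,-.0745])-.1*by
plan((*p,.2059),Y,s=s)
E
```

```text
t 44.02 pos [0.5355 0.3719 0.2059] F [-0.3365 -1.223   4.8782] w 0.0236 q [ 0.6077  0.4053 -0.0485  1.1126 -0.0016  0.2178]
 turn total [0.0002 0.0032 0.2766] shift total [ 0.032  -1.0938  0.    ] n 11 per row [ 0.0029 -0.0994  0.    ]
```

Call:
carry_out([
  [[0, 0, -0.02, 0, 0, 0], [0, 0, -0.06, 0, 0, 0], [0, 0, -0.09, 0, 0, 0], [0, 0, -0.09, 0, 0, 0], [0, 0, 0, 0, 0.0031, 0.0922], [0, 0, 0, 0, 0, 0.0922], [0, 0, 0, 0, 0, 0.0922], [0, 0, 0, 0, 0, 0]],
])

```text
t: 45.02
tool_pos: [0.5346, 0.3715, 0.2049]
ee_rot: [-0.037, -3.14, 0.002]
force: [0.6, 0.5, -2.1]
gripper_width: 0.0232
finger_force: 68.3
```

Call:
carry_out([
  [[0.0028, -0.06, 0, 0, 0, 0], [0.0028, -0.1, 0, 0, 0, 0], [0.0028, -0.1, 0, 0, 0, 0], [0.0028, -0.1, 0, 0, 0, 0], [0.0028, -0.1, 0, 0, 0, 0], [0.0028, -0.1, 0, 0, 0, 0], [0.0028, -0.1, 0, 0, 0, 0], [0.0028, -0.1, 0, 0, 0, 0], [0.0028, -0.1, 0, 0, 0, 0], [0.0028, -0.1, 0, 0, 0, 0], [0.0028, -0.1, 0, 0, 0, 0], [0, -0.034, 0, 0, 0, 0]],
])

```text
t: 46.52
tool_pos: [0.5051, -0.1772, 0.2056]
ee_rot: [-0.04, -3.14, 0.002]
force: [-0.5, 0.7, -2.0]
gripper_width: 0.0232
finger_force: 68.9
```

```bash
cat >> h.py <<'E'
L=np.array([.5083,-.0745])
def bits():
    """dark bits on the lane (scene camera), bed coords relative to lane"""
    im=snap('scene');g=im.min(2)
    A=np.array([proj('scene',[*(L+a*bx+b*by),.03]) for a,b in((.05,.15),(.05,-.14),(-.045,-.14),(-.045,.15))]).astype(int)
    m=np.zeros_like(g);cv2.fillPoly(m,[A.reshape(-1,1,2)],255)
    n,_,st,ce=cv2.connectedComponentsWithStats(((g<110)&(m>0)).astype(np.uint8))
    for i in range(1,n):
        if st[i,4]>8:
            X=ray('scene',*ce[i],.038)[:2]-L;print('bit',st[i],X@bx,X@by)
    return im
E
python3 - <<'E'
from h import *
plan((*(L-.1*by),.104),Y);im=bits()
cv2.imwrite('pics/lane1.png',cv2.convertScaleAbs(cv2.resize(im[130:290,240:400],(600,600)),alpha=1.4))
E
```

```text
t 46.52 pos [ 0.5051 -0.1772  0.2056] F [-0.4633  0.7339 -2.0252] w 0.0232 q [-0.3366  0.1483 -0.1002  1.323  -0.0015 -0.311 ]
 turn total [-0.0008 -0.0007 -0.0004] shift total [-0.0012  0.0055  0.2033] n 3 per row [-0.0004  0.0018  0.0678]
bit [315 202   7   7  27] 0.025034859419913777 0.04934720593229154
bit [270 216  29  24 355] -0.015294447804404875 -0.054798495684106344
```

View pics/lane1.png

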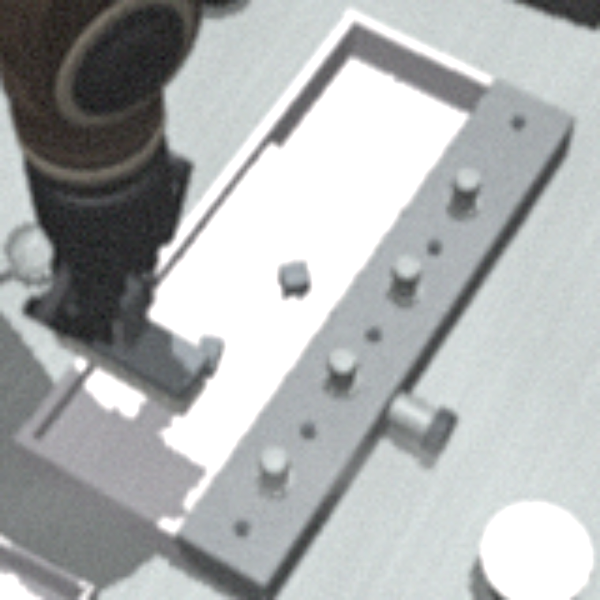

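The brush hovers behind both bits, which are at (295,278) and (210,350), and it is aligned with the lane. I'll lower it and check the height.

Call:
carry_out([
  [[0, 0, 0.07, 0, 0, 0], [0, 0, 0.07, 0, 0, 0], [0, 0, 0.05, 0, 0, 0], [0, 0, 0.01, 0, 0, 0], [0, 0, 0, 0, 0, 0]],
])

```text
t: 47.2
tool_pos: [0.5058, -0.1744, 0.1062]
ee_rot: [-0.037, -3.141, 0.001]
force: [-0.6, 0.4, -0.7]
gripper_width: 0.0234
finger_force: 69.0
```

```bash
python3 - <<'E'
from h import *
plan((*(L+.17*by),.1035),Y)
E
```

```text
t 47.2 pos [ 0.5058 -0.1744  0.1062] F [-0.5648  0.3535 -0.7032] w 0.0234 q [-0.3315  0.1813 -0.2818  1.1081 -0.0011 -0.3079]
 turn total [-0.0006 -0.0005  0.0009] shift total [0.     0.5399 0.0053] n 6 per row [0.     0.09   0.0009]
```

Call:
carry_out([
  [[0, 0, 0.004, 0, 0, 0], [0, 0.03, 0, 0, 0, 0], [0, 0.04, 0, 0, 0, 0], [0, 0.04, 0, 0, 0, 0], [0, 0.04, 0, 0, 0, 0], [0, 0.04, 0, 0, 0, 0], [0, 0.04, 0, 0, 0, 0], [0, 0.04, 0, 0, 0, 0], [0, 0.04, 0, 0, 0, 0]],
])

```text
t: 48.32
tool_pos: [0.5092, -0.0181, 0.1037]
ee_rot: [-0.038, -3.141, 0.002]
force: [0.2, -0.5, -0.7]
gripper_width: 0.0233
finger_force: 68.8
```

```bash
python3 - <<'E'
from h import *
plan((*(L+.17*by),.1035),Y);bits()
E
```

```text
t 48.33 pos [ 0.5092 -0.0181  0.1037] F [ 0.1936 -0.5198 -0.7301] w 0.0233 q [-0.035   0.1364 -0.341   1.094  -0.0011 -0.011 ]
 turn total [-0.0007 -0.0004  0.0007] shift total [-0.0011  0.2272  0.0003] n 3 per row [-0.0004  0.0757  0.0001]
bit [294 169  37  44 810] -0.007368985041717624 0.07470916397551956
bit [289 208   6   8  20] -0.02628685298832796 -0.0006953203352254001
bit [281 211   9  16  32] -0.026302316559029565 -0.031903749204169975
bit [287 217  11  11  28] -0.005104869096929677 -0.028847733080441692
bit [297 216  10   7  18] 0.00958894723424438 -0.008022056878023005
bit [290 229   5   4  10] 0.007291966937732494 -0.04719655282887865
```

Call:
carry_out([
  [[0, 0.03, 0, 0, 0, 0], [0, 0.04, 0, 0, 0, 0], [0, 0.04, 0, 0, 0, 0], [0, 0.04, 0, 0, 0, 0], [0, 0.03, 0, 0, 0, 0], [0, 0.03, 0, 0, 0, 0], [0, 0.02, 0, 0, 0, 0], [0, 0, 0, 0, 0, 0], [0, -0.02, -0.04, 0, 0, 0], [0, 0, -0.08, 0, 0, 0], [0, 0, -0.08, 0, 0, 0], [0, 0, 0, 0, 0, 0]],
])

```text
t: 49.88
tool_pos: [0.5138, 0.0848, 0.2068]
ee_rot: [0.041, 3.136, -0.0]
force: [-0.0, -0.5, -1.9]
gripper_width: 0.023
finger_force: 69.2
```

```bash
python3 - <<'E'
from h import *
plan((.534,.371,.206),np.pi+.39);im=bits();cv2.imwrite('pics/s2.png',im)
t=snap('top');cv2.imwrite('pics/t2.png',t)
E
```

```text
t 49.88 pos [0.5138 0.0848 0.2068] F [-0.0415 -0.4899 -1.9389] w 0.023 q [ 0.1641  0.1163 -0.1346  1.3149 -0.0011  0.1901]
 turn total [-0.0008  0.0033 -0.2773] shift total [-0.2549  0.5142  0.0015] n 6 per row [-0.0425  0.0857  0.0003]
bit [294 170  50  38 919] -0.0007159229524425394 0.09385325833142857
```

Call:
carry_out([
  [[0, 0, 0, 0, 0.003, -0.0925], [0, 0, 0, 0, 0, -0.0925], [0, 0, 0, 0, 0, -0.0925], [-0.0425, 0.0857, 0, 0, 0, 0], [-0.0425, 0.0857, 0, 0, 0, 0], [-0.0425, 0.0857, 0, 0, 0, 0], [-0.0425, 0.0857, 0, 0, 0, 0], [-0.0425, 0.0857, 0, 0, 0, 0], [-0.0425, 0.0857, 0, 0, 0, 0], [0, 0, 0, 0, 0, 0]],
])

```text
t: 51.22
tool_pos: [0.5311, 0.3737, 0.1997]
ee_rot: [0.614, -3.072, 0.002]
force: [1.2, -1.0, -1.4]
gripper_width: 0.0235
finger_force: 69.2
```

```bash
python3 - <<'E'
from h import *
plan((.534,.371,.076),np.pi+.39);im=bits();cv2.imwrite('pics/s3.png',im)
g=im.min(2)
A=np.array([proj('scene',[*(L+a*bx+b*by),.004]) for a,b in((.055,.265),(.055,.16),(-.055,.16),(-.055,.265))]).astype(int)
m=np.zeros_like(g);cv2.fillPoly(m,[A.reshape(-1,1,2)],255)
n,_,st,ce=cv2.connectedComponentsWithStats(((g<110)&(m>0)).astype(np.uint8))
for i in range(1,n):
    if st[i,4]>8: X=ray('scene',*ce[i],.012)[:2]-L;print('pan',st[i],X@bx,X@by)
o=np.zeros((600,800,3),np.uint8)
o[:,:600]=cv2.resize(im[70:270,240:440],(600,600));o[:260,600:800]=cv2.resize(im[240:370,160:260],(200,260))
cv2.imwrite('pics/fin.png',cv2.convertScaleAbs(o,alpha=1.35))
E
```

```text
t 51.23 pos [0.5311 0.3737 0.1997] F [ 1.1895 -1.0206 -1.4404] w 0.0235 q [0.6122 0.3759 0.1827 1.3865 0.0024 0.2174]
 turn total [ 0.0003 -0.0061  0.0031] shift total [-0.0033 -0.0073  0.2474] n 3 per row [-0.0011 -0.0024  0.0825]
pan [337 166  11  17 100] 0.018696989003431343 0.18742348118588312
```

Call:
carry_out([
  [[-0.003, -0.007, 0, 0, -0.006, 0.003], [0, 0, 0.06, 0, 0, 0], [0, 0, 0.08, 0, 0, 0], [0, 0, 0.06, 0, 0, 0], [0, 0, 0.02, 0, 0, 0], [0, 0, 0, 0, 0, 0]],
])

```text
t: 52.02
tool_pos: [0.5351, 0.3679, 0.0931]
ee_rot: [-0.601, 3.081, 0.002]
force: [-0.3, 0.3, -1.6]
gripper_width: 0.0232
finger_force: 69.2
```

```bash
python3 - <<'E'
from h import *
plan((.535,.371,.0755),np.pi+.39)
g=cv2.imread('pics/s3.png').min(2)
for r in g[163:186,334:352]: print(*['%3d'%x for x in r])
E
```

```text
t 52.02 pos [0.5351 0.3679 0.0931] F [-0.343   0.2987 -1.6145] w 0.0232 q [ 0.6023  0.3931 -0.0277  1.1468 -0.0001  0.2168]
 turn total [ 0.0004  0.0021 -0.003 ] shift total [-0.0022  0.0059  0.0351] n 1 per row [-0.0022  0.0059  0.0351]
175 180 177 177 176 181 178 178 179 180 178 178 177 179 181 174 176 177
178 180 174 176 181 175 171 162 171 174 180 181 179 176 179 178 182 177
176 175 178 179 182 171 146 131 139 152 173 175 177 177 178 178 176 177
179 180 178 180 170 143 119 102 109 119 146 169 179 175 180 175 178 174
176 179 185 175 158 121  99  94 102  99 110 145 178 175 175 177 173 181
178 175 180 171 134 103  98 101 105  96  90 135 175 176 178 179 179 177
178 178 181 152 114 104 101 105 102  78  82 142 176 181 178 174 178 176
181 176 158 123 104 102 100 101  90  75 108 164 177 179 176 182 178 177
181 175 133  87  86  98 103  96  76  91 152 177 182 181 175 172 179 179
181 173 123  62  63  78  87  83  83 118 166 179 178 175 176 178 174 179
183 169 122  68  49  55  67  82  94 112 144 157 171 179 177 177 175 177
181 176 153 118  94  62  75  91  97 103 111 123 145 171 183 179 176 175
178 181 172 166 150 100  84  98 111 100 102 104 114 146 173 181 181 183
177 174 180 181 170 113  81  87 103 112 105 102  88 119 171 182 179 178
180 179 181 182 173 106  63  72  90 105 109  96  73 102 168 181 181 180
173 175 179 182 161  96  50  56  72  87  96  71  68 121 173 178 179 171
166 168 176 172 149  89  54  49  48  60  61  52  82 152 179 179 180 160
172 170 170 162 151 120  94  63  47  44  43  60 109 170 182 181 167 139
179 177 172 173 172 164 150 120  91  63  63 107 155 180 181 170 152 119
177 174 177 178 174 179 172 170 150 108 109 156 177 183 178 153 126 110
177 183 179 175 177 180 171 177 170 157 159 173 181 179 173 142 112 106
178 178 179 182 178 178 178 180 172 177 172 183 177 169 145 120 107 104
178 178 180 178 176 180 179 178 182 180 179 181 163 138 118 104 109 112
```

Both bits lie side by side in the pan and the lane is clear. Setting the brush down.

Call:
carry_out([
  [[-0.002, 0.005, 0.014, 0, 0.002, -0.003], [0, 0, 0.01, 0, 0, 0], [0, 0, 0.006, 0, 0, 0], [0, 0, 0, 0, 0, 0]],
])

```text
t: 52.52
tool_pos: [0.5349, 0.3716, 0.0777]
ee_rot: [-0.611, 3.082, 0.001]
force: [-0.6, -0.2, -2.3]
gripper_width: 0.0231
finger_force: 69.2
```

Call:
carry_out([
  [[0, 0, 0.004, 0, 0, 0], [0, 0, 0.002, 0, 0, 0], [0, 0, 0, 0, 0, 0]],
])

```text
t: 52.9
tool_pos: [0.5351, 0.3718, 0.076]
ee_rot: [-0.61, 3.08, 0.002]
force: [-1.7, -2.5, 5.1]
gripper_width: 0.0235
finger_force: 70.1
```

Call:
carry_out([
  [[0, 0, 0, 0, 0, 0], [0, 0, 0, 0, 0, 0], [0, 0, 0, 0, 0, 0], [0, 0, -0.03, 0, 0, 0], [0, 0, -0.07, 0, 0, 0], [0, 0, -0.1, 0, 0, 0], [0, 0, -0.1, 0, 0, 0], [0.1, 0, 0, 0, 0, 0], [0.1, 0, 0, 0, 0, 0], [0.1, 0, 0, 0, 0, 0], [0.1, 0, 0, 0, 0, 0], [0, 0, 0, 0, 0, 0]],
], hand=0.6)

```text
t: 54.4
tool_pos: [0.3477, 0.2941, 0.2266]
ee_rot: [-0.612, 3.08, 0.003]
force: [1.0, -0.3, -0.5]
gripper_width: 0.0514
finger_force: 0.0
```

```bash
python3 - <<'E'
from h import *
im=snap('scene');t=snap('top');print(manip.sense()['t'])
o=np.zeros((600,800,3),np.uint8)
o[:,:550]=cv2.resize(im[70:290,230:432],(550,600));o[:300,550:]=cv2.resize(im[250:350,170:270],(250,300))
o[300:,550:]=cv2.resize(t[170:270,150:233],(250,300))
cv2.imwrite('pics/final.png',cv2.convertScaleAbs(o,alpha=1.35))
E
```

```text
54.5
```

View pics/final.png

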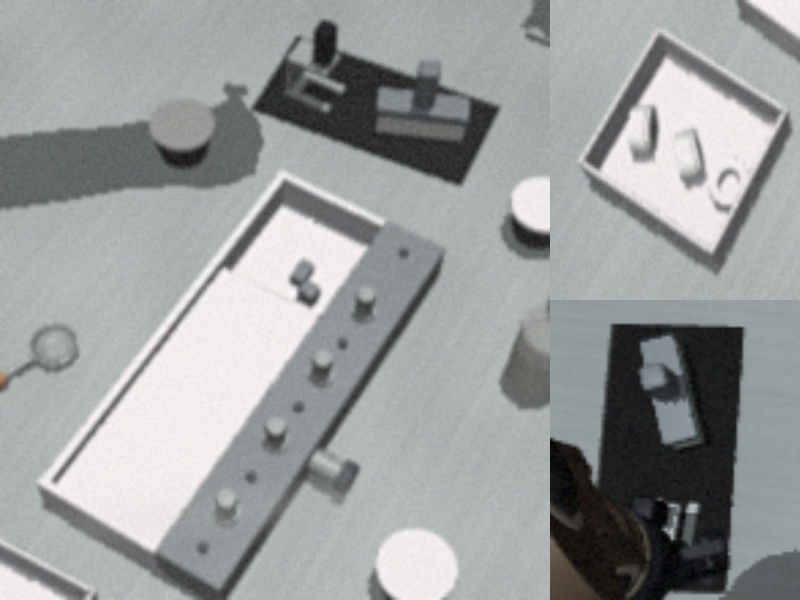

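```bash
python3 - <<'E'
from h import *
im=cv2.imread('pics/s3.png');t=snap('top')
for px in((343,177.5),(340.5,169.5)):
    for z in(.016,.042):
        X=ray('scene',*px,z)[:2]-L;print(px,z,X@bx,X@by)
g=t.min(2);u,v=proj('top',[*(L+.02*bx+.18*by),.016]).astype(int)
n,_,st,ce=cv2.connectedComponentsWithStats((g[v-20:v+21,u-20:u+21]<115).astype(np.uint8))
for i in range(1,n):
  if st[i,4]>8:
    for z in(.016,.042): X=ray('top',*(ce[i]+[u-20,v-20]),z)[:2]-L;print('top',st[i],z,X@bx,X@by)
E
```

```text
(343, 177.5) 0.016 0.028706758611901053 0.17739796840252958
(343, 177.5) 0.042 0.03656729613975031 0.16172151794085085
(340.5, 169.5) 0.016 0.008635824680378728 0.19733484119220596
(340.5, 169.5) 0.042 0.016976597701164407 0.1811813629068878
top [  0   0  41  10 313] 0.016 0.06912489838500556 0.18306651650794087
top [  0   0  41  10 313] 0.042 0.06363651136257847 0.18060077050092543
top [  9  14  17  14 115] 0.016 0.015754779460943495 0.18681140621044884
top [  9  14  17  14 115] 0.042 0.011276139910370738 0.18427480795528942
```

The picture and both cameras agree: the two bits are on the pan floor, the caps are in the tin, and both tools stand upright on the mat.

```bash
python3 -c "
from station import manip
print(manip.job_done())"
```

```text
the job is handed in; nothing more can be done
None
```

The job is handed in at about 54 s of the 208 s allowed: all three caps present are in the tin, both bits of plastic are in the catch pan, and the puller and brush are standing upright on the mat.

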